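# Open the microcentrifuge with the sticky lid catch and hold the lid up

## Robot

A 6-joint arm with a two-finger parallel gripper is mounted at the origin on the work surface. World frame = base frame: x ahead of the robot, y to its left, z up, the work surface at z = 0. Lengths are in mm, angles in degrees, forces in N, time in s.
With the tool pointing down it reaches from about 300 to 825 mm from the base axis. Payload 5.4 kg.
Tool frame: the origin (TCP) lies midway between the tips of the shut fingers; the grasp point (between the pads) lies 19 mm behind it (env.hold_point_z is the distance from the TCP to the grasp point, in mm); z points along the fingers, y is the direction in which the jaws open and shut (so a half turn about z gives the same grasp; the last joint's range is limited). The gripper opens to 92 mm and grips with 3 to 60 N. Pads are 20 mm wide; open, the fingers measure 128 mm over their backs; the gripper's body (75 mm by 189 mm) begins 69 mm behind the grasp point.
Start: joints at [-12.038, 9.076, 91.501, -0, 79.423, -12.038], TCP at [574.983, -0.018, 184.901] pointing down, gripper open.
Joint ranges: [-166.64, 166.64], [-54.1, 131.32], [10.49, 154.53], [-73.88, 253.88], [9.74, 151.15], [-171.62, 171.62]. Speed limits (degrees/s): [147.25, 147.25, 180, 180, 180, 180].

## Interface

Orientations are given as [roll, pitch, yaw] about the fixed x, y, z axes, in that order (R = Rz(yaw) Ry(pitch) Rx(roll)).
In Python, from station import env gives the robot as it stands.
- The arm moves only by the tool step_arm, never from a script. Its argument "commands" is a list of rows, each a list of 5 numbers: the opening, from 0 (shut) to 1 (fully open), then the shift along the world's x, y, z in cm, then the turn about the world's z in rad. In form: [[gripper, x, y, z, twist], ...]. A call has 1 to 5 rows; each row shifts and turns the commanded pose from where the row before left it; what a row does not reach is not made up. A row lasts 1/12 s, in which the tool goes at most 41.7 mm and 7.16 degrees, less where a joint would pass 70% of its speed; a pose out of reach is approached as far as the arm can. A call with a gripper value outside its range is refused whole. The fingers move at their own pace and stop on an object; the grip force is fixed at half the most. Time passes only in rows, so rows that do not move let the fingers close. It gives the time, the measured TCP pose, the force and the opening at its end, in the units of the state.
- env.read_state(): the state, without advancing time (a new reading comes with each control period).
- env.get_image(name): name is "scene" or "side" or "wrist"; returns the picture (400x640x3 uint8, red, green, blue); there is no depth.
- env.calibration(name): a dict with "intrinsics" (3x3 intrinsics, pixels), "pose" (4x4, takes a point from camera to world coordinates). Camera axes: x right, y down, z forward; pixel columns grow to the right and rows downward; lengths in mm; the calibration is good to about 2 mm. The wrist camera is an equidistant fisheye: a pixel r from the principal point sees the ray r / f radians off the axis. A picture is of the moment at which its call begins: read the wrist's pose just before it. calibration takes no time and is no camera call; for the wrist camera it gives the pose at the moment of the call.
- env.hand_in(): hands the job in, once; it reports no verdict.
The state is a dict: "clock": time; "q": joint angles; "dq": joint speeds; "joint_efforts": joint torques, N m; "tool_pos": TCP position; "ee_rot": TCP orientation; "wrist_force": force on the tool from outside, world axes, zero at the start; "ft_torque": the same for the moment, N m; "grip_width": finger opening in mm.
Only numpy, scipy, OpenCV 4.12 (cv2) and the standard library are available. Lean on these libraries where they do the work, as an engineer would, in place of code of your own. Each camera call takes 0.05 s, during which the arm holds its last target.

## Task

Open the microcentrifuge and hold its lid up for me while I take the tubes out. The catch sticks, so first give the lid a light tug by its handle to find out whether it is caught; if it is, free it by pushing the thumb slide on the front ledge to the left (as you face the machine), then raise the lid to at least 60 degrees. Finish while still holding the lid up there, as it falls shut when let go; the lid is brittle, so keep a light grip and pull gently, and leave everything else on the bench where it is.

Things in the scene. Friction and masses are not known exactly. Their poses are not given: they have to be found in the camera images.
- centrifuge: compact white microcentrifuge, fixed, 230 mm deep (x) x 210 wide (y), deck 110 high; its front faces -x, to the robot; turned up to 20 degrees. Origin: centre of underside. In its frame the front ledge is the bare deck from x = -115 to -70 mm, z = 110 mm; the shut lid covers x -70 to 88, y -95 to 95 mm, top at z = 126 mm; hinge blocks behind it reach z = 128 mm.
- lid_handle (a point): middle of the lid's bridge handle: a steel bar, 10 mm in diameter, along the machine's y between two posts (70 mm clear), by the lid's front edge, centre 32 mm above the lid's top (27 mm gap under it). Lid shut: at (-53, 0, 158) mm in the centrifuge's frame. Moves and turns with the lid. Can be pinched from above, a finger in front and one behind; the bar can turn between them.
- lid_hinge (a point): point on the lid's hinge axis, at (92, 0, 118) mm in the centrifuge's frame, fixed to the machine; the axis runs along the machine's y. Lid shut: the handle's middle is 145 mm in front of the axis (-x) and 40 mm above it; as the lid opens it goes up and back on an arc of 150 mm radius.
- lid (a joint): lid angle in rad: 0 shut, grows as the front rises, stop at 1.3. Grey frame, clear brittle window, about 0.35 kg (2 N at the handle lifts it); falls shut from any angle if let go. A caught lid rises 5 mm at the handle (0.037 rad), then is stopped hard; a free lid goes on. More than 45 N of contact on it (both fingers' pushes added, so about 20 N of grip) cracks it.
- slide (a joint): travel in m of the lid catch's thumb slide: 0 to 0.002 at the start, stop at 0.020; grows to the machine's +y (left, seen from the robot). Moves at about 2 N and stays where left; pushed to 0.015 or more, best to its stop, it frees a caught lid, which may lie shut meanwhile. Its start does not tell whether the lid is caught: a hidden bolt sticks.
- slide_grip (a point): centre of the top of the slide's thumb piece: a grey ribbed block 22 mm deep (machine's x) x 14 mm wide (its y) on the front ledge; its top is 17 mm above the ledge (127 mm above the bench). With the slide at 0 it lies at (-92, -10, 127) mm in the centrifuge's frame.
- tip_box: open box of pipette tips, 120 x 82 x 61 mm, beside the centrifuge. Origin: centre of its underside. Loose; to be left where it is.
- tube_rack: white rack of small tubes, 120 x 60 x 42 mm, beside the centrifuge. Origin: centre of its underside. Loose; to be left where it is.
- pipette: micropipette lying on its side to the left of the centrifuge, 245 mm long, 30 mm high; x runs along it towards the tip. Origin: near its middle, underside. Loose; to be left where it is.
- marker: marker pen lying in front of the centrifuge, 130 mm long, 12 mm thick; x runs along it. Origin: its middle, underside. Loose; to be left where it is.
- reagent_bottle: brown reagent bottle, 60 mm in diameter, 125 mm tall, near the rear right of the centrifuge. Origin: centre of its underside. Loose; to be left where it is.
- tip_beaker: clear beaker with used tips, 74 mm in diameter, 95 mm tall. Origin: centre of its underside. Loose; to be left where it is.
- timer: bench timer lying flat, 66 x 72 x 18 mm. Origin: centre of its underside. Loose; to be left where it is.

How it is judged (in metres and radians):
On the way, in this order (a step that is already met when the one before it is completed fails the run):
1. the lid is tugged while the catch slide is still where it was: it rises through its play, against the catch if it is caught (value of joint lid above 0.015 rad and value of joint slide below 0.006 m and contact force between the fingers and lid above 0.3 N), for 0.1 s.
2. the lid is raised by at least 57 degrees, by the gripper (value of joint lid above 1 rad and contact force between the fingers and lid above 0.3 N), for 0.2 s.
At the end, for the whole second after the job is handed in: the lid stands open by 1.0 rad (57 degrees) or more, at rest, held by the gripper's fingers (contact above 0.3 N), through the last second (all of step 2 and velocity of joint lid between -0.15 and 0.15 rad/s); the arm keeps its last pose, push and grip.
It fails at once if the brittle lid is gripped, pushed or pulled with more than 45 N (contact force between any of the fingers, the arm and lid above 45 N).
It fails at once if something else on the bench is moved by more than 20 mm or knocked over (distance of any of tip_box, tube_rack, pipette, marker, reagent_bottle, tip_beaker, timer from where it was at the start of the episode above 0.02 m or angle between any of reagent_bottle, tip_beaker's own z axis and vertical above 0.5 rad).
It also fails if it takes over 64 s, if anything falls off the work surface, if the arm or the gripper's body presses on something with over 40 N, if the wrist force passes 120 N, or if a joint passes its speed limit or range.

## Working session

There is one attempt and no reset: what is moved stays moved. The work goes in short steps, Python scripts to look and compute and a tool call to move; the robot and the scene stay as the last step left them, time stands still between calls to the robot, and variables do not carry over. Pictures are saved under pics/ and viewed, and the job is handed in when it is done.

Besides the shell and the picture viewer there is one more tool, called after "Call:" as a command line: name --pt "numbers of a row" for each row, then --argument value for the rest. step_arm: Moves the arm, as the interface text tells. Its arguments: {"type":"object","properties":{"commands":{"type":"array","items":{"type":"array","items":{"type":"number"}}}},"required":["commands"]}

```bash
ls; mkdir -p pics; python3 - <<'E'
from station import env
import cv2
print(env.read_state())
for n in ["scene","side","wrist"]:
    c=env.calibration(n); print(n,c)
    cv2.imwrite(f"pics/{n}0.png",env.get_image(n)[:,:,::-1])
E
```

```text
pics
{'clock': 0.0, 'q': array([-1.20376755e+01,  9.11310523e+00,  9.15683356e+01, -1.32708350e-03,
        7.94248547e+01, -1.20376397e+01]), 'dq': array([-0.03308507, -0.02851375, -0.01496887, -0.01763294,  0.096679  ,
        0.11531729]), 'joint_efforts': array([ 4.79022274e-04, -3.85570908e+01, -3.22103977e+01,  7.00944406e-02,
        3.78346047e-02, -1.56143192e-04]), 'tool_pos': array([5.74334913e+02, 1.14176264e-01, 1.83948072e+02]), 'ee_rot': array([-1.79895770e+02, -2.08929482e-02,  9.00001900e+01]), 'wrist_force': array([-0.20789067, -0.01869951,  0.42788825]), 'ft_torque': array([0.01325896, 0.02177411, 0.01169559]), 'grip_width': 91.8343194995291}
scene {'intrinsics': array([[439.2727033 ,   0.        , 316.33220791],
       [  0.        , 439.2727033 , 203.51713559],
       [  0.        ,   0.        ,   1.        ]]), 'pose': array([[-4.05901598e-01,  7.95006156e-01, -4.50787206e-01,
         1.07548440e+03],
       [ 9.13912861e-01,  3.54533554e-01, -1.97659409e-01,
         1.65851113e+02],
       [ 2.67874315e-03, -4.92210495e-01, -8.70472086e-01,
         1.077881
[... 446 characters left out ...]
],
       [ 7.62216502e-03, -8.19577463e-01, -5.72917695e-01,
         8.94920354e+02],
       [ 0.00000000e+00,  0.00000000e+00,  0.00000000e+00,
         1.00000000e+00]])}
wrist {'intrinsics': array([[309.70691629,   0.        , 320.50064972],
       [  0.        , 309.70691629, 195.75398912],
       [  0.        ,   0.        ,   1.        ]]), 'pose': array([[ 9.99999018e-01,  5.51651013e-04, -1.28817678e-03,
         5.73931163e+02],
       [ 1.43811350e-04, -9.54800857e-01, -2.97246199e-01,
         8.47740716e+01],
       [-1.39392846e-03,  2.97245722e-01, -9.54799999e-01,
         3.84298111e+02],
       [ 0.00000000e+00,  0.00000000e+00,  0.00000000e+00,
         1.00000000e+00]])}
```

View pics/scene0.png

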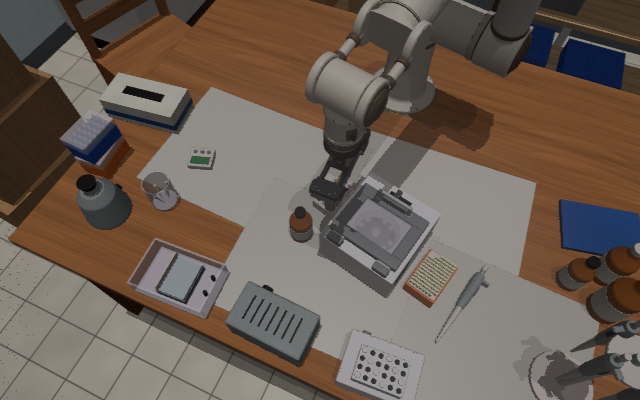

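View pics/side0.png

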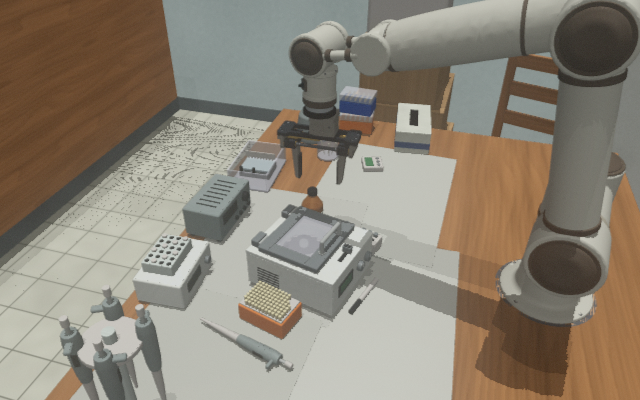

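View pics/wrist0.png

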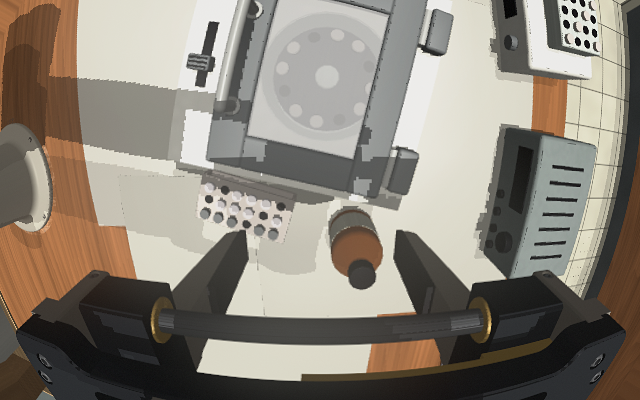

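```bash
cat > h.py <<'E'
import numpy as np, cv2
from station import env
def ray(c,u,v,fish=False):
    K=c["intrinsics"];T=c["pose"]
    x=(u-K[0,2])/K[0,0];y=(v-K[1,2])/K[1,1]
    if fish:
        r=np.hypot(x,y); d=np.array([np.sin(r)*x/max(r,1e-9),np.sin(r)*y/max(r,1e-9),np.cos(r)])
    else: d=np.array([x,y,1.])
    d=T[:3,:3]@d; return T[:3,3],d/np.linalg.norm(d)
def onz(c,u,v,z,fish=False):
    o,d=ray(c,u,v,fish); return o+d*(z-o[2])/d[2]
def tri(rays):
    A=0;b=0
    for o,d in rays:
        P=np.eye(3)-np.outer(d,d);A=A+P;b=b+P@o
    p=np.linalg.solve(A,b); return p,[np.linalg.norm((np.eye(3)-np.outer(d,d))@(p-o)) for o,d in rays]
def proj(c,p,fish=False):
    K=c["intrinsics"];T=c["pose"]; q=T[:3,:3].T@(np.asarray(p,float)-T[:3,3])
    if fish:
        r=np.arctan2(np.hypot(q[0],q[1]),q[2]);n=np.hypot(q[0],q[1]);return K[0,0]*r*q[0]/n+K[0,2],K[1,1]*r*q[1]/n+K[1,2]
    return K[0,0]*q[0]/q[2]+K[0,2],K[1,1]*q[1]/q[2]+K[1,2]
E
python3 - <<'E'
import cv2
a=cv2.imread("pics/scene0.png")[165:295,310:460]; cv2.imwrite("pics/sc_c.png",cv2.resize(a,None,fx=4.5,fy=4.5,interpolation=cv2.INTER_CUBIC))
a=cv2.imread("pics/side0.png")[185:315,235:395]; cv2.imwrite("pics/si_c.png",cv2.resize(a,None,fx=4.5,fy=4.5,interpolation=cv2.INTER_CUBIC))
a=cv2.imread("pics/wrist0.png")[0:215,170:460]; cv2.imwrite("pics/wr_c.png",cv2.resize(a,None,fx=2.7,fy=2.7,interpolation=cv2.INTER_CUBIC))
E
```

```text
(no output)
```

View pics/sc_c.png

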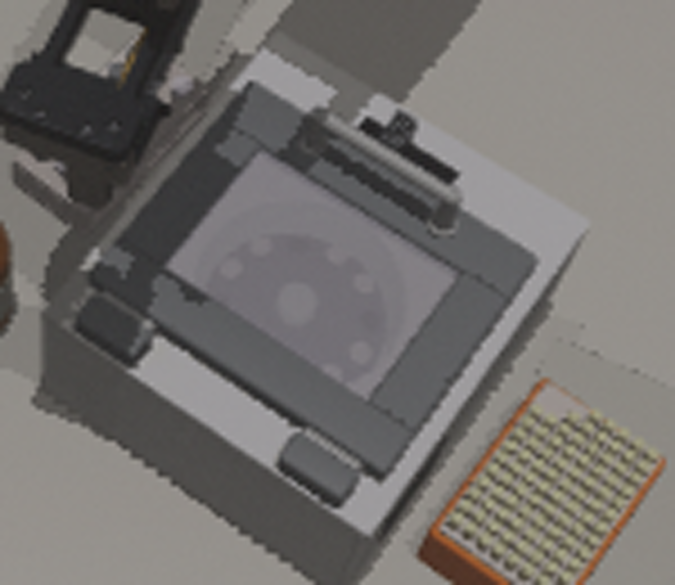

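View pics/si_c.png

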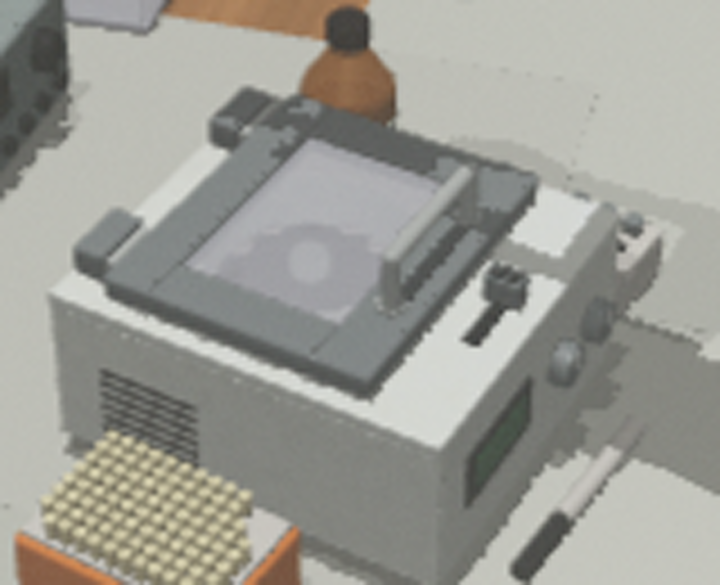

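View pics/wr_c.png

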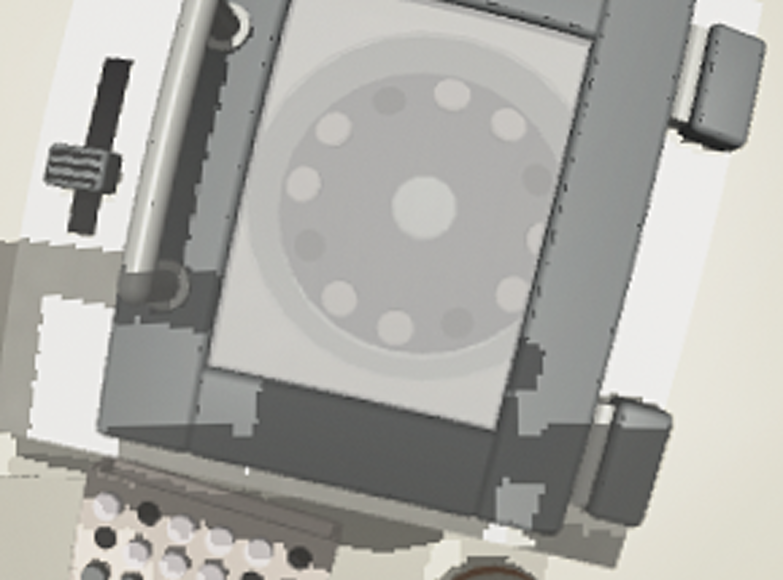

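```bash
python3 - <<'E'
from h import *
cs,cd,cw=[env.calibration(n) for n in("scene","side","wrist")]
S=lambda u,v:ray(cs,310+(u+.5)/4.5-.5,165+(v+.5)/4.5-.5)
D=lambda u,v:ray(cd,235+(u+.5)/4.5-.5,185+(v+.5)/4.5-.5)
W=lambda u,v:ray(cw,170+(u+.5)/2.7-.5,(v+.5)/2.7-.5,True)
def pl(r,z): o,d=r; return (o+d*(z-o[2])/d[2]).round(1)
L={}
for n,z,rs in [("deckFL",110,[S(590,225),D(437,447)]),("deckFR",110,[S(265,50),D(610,208)]),("deckRL",110,[S(365,535),D(50,293)]),
 ("barL",158,[S(455,192),D(393,262)]),("barR",158,[S(325,116),D(464,178),W(138,285)]),
 ("slide",127,[S(403,120),D(508,275),W(77,167)]),("lidFL",126,[S(537,262),D(368,386)]),("lidFR",126,[S(250,85),D(533,180),W(103,430)]),
 ("postL",126,[S(442,232),D(392,308)])]:
    p,e=tri(rs); L[n]=p; print(n,p.round(1),np.round(e,1),[pl(r,z) for r in rs])
# frame from deck corners
for a,b in (("deckFL","deckFR"),("barL","barR"),("lidFL","lidFR"),("deckRL","deckFL")):
    v=L[a]-L[b]; print(a,b,np.linalg.norm(v[:2]),np.degrees(np.arctan2(-v[0],v[1])))
E
```

```text
deckFL [475.  241.9 109.6] [1.6 1.6] [array([476.8, 242.8, 110. ]), array([473.9, 240.8, 110. ])]
deckFR [434.8  34.2 105.7] [4.1 4.1] [array([441.8,  37.2, 110. ]), array([431.6,  34.9, 110. ])]
deckRL [696.5 187.5 108.3] [0.4 0.4] [array([697.5, 187.7, 110. ]), array([695.3, 188.9, 110. ])]
barL [516.6 168.  157.3] [0.6 0.6] [array([516.5, 167.7, 158. ]), array([516.7, 169.5, 158. ])]
barR [499.4  87.1 155. ] [1.5 2.3 2.4] [array([500.1,  88.4, 158. ]), array([500.1,  93. , 158. ]), array([499.4,  84.9, 158. ])]
slide [467.3 126.  127.1] [1.9 0.2 1.9] [array([465.3, 126.8, 127. ]), array([467.3, 126.2, 127. ]), array([469. , 124.9, 127. ])]
lidFL [515.5 221.2 120.1] [1.4 1.4] [array([520.3, 221.6, 126. ]), array([512.8, 226. , 126. ])]
lidFR [474.1  38.5 122.2] [1.5 0.3 1.6] [array([478. ,  39.9, 126. ]), array([473.4,  43.2, 126. ]), array([473.9,  38.4, 126. ])]
postL [519.8 167.5 123.8] [2.7 2.7] [array([523.7, 169. , 126. ]), array([517.5, 167.2, 126. ])]
deckFL deckFR 211.5722045099493 -10.952684712350749
barL barR 82.74210547986574 -12.014139276506002
lidFL lidFR 187.29778175335963 -12.784048245805787
deckRL deckFL 228.05735378288344 -103.81658645563091
```

Call:
step_arm --pt "1 -1.65 3.2 0.2 -0.056" --pt "1 -1.65 3.2 0.2 -0.056" --pt "1 -1.65 3.2 0 -0.056" --pt "1 -1.65 3.2 0 -0.055" --pt "1 0 0 0 0"

```text
clock: 0.57
tool_pos: [506.0, 132.7, 188.6]
ee_rot: [-179.9, -0.1, 77.4]
wrist_force: [-0.8, 0.6, 0.2]
grip_width: 91.8
```

```bash
python3 - <<'E'
from h import *
s=env.read_state();print(s)
c=env.calibration("wrist");im=env.get_image("wrist")
s=env.read_state();print(s["tool_pos"],s["ee_rot"]);np.savez("w1.npz",**c)
cv2.imwrite("pics/wrist1.png",im[:,:,::-1])
cv2.imwrite("pics/scene1.png",env.get_image("scene")[:,:,::-1])
E
```

```text
{'clock': 0.5667, 'q': array([ 1.34960822,  1.26177103, 99.43610193,  0.13605821, 79.41156179,
       13.93593598]), 'dq': array([-4.32390096,  1.86370399, -2.09162414, -3.20258502, -1.55228635,
       -8.58516596]), 'joint_efforts': array([  0.7707274 , -33.87803078, -32.19546676,   0.21712916,
         0.05490885,   1.03720039]), 'tool_pos': array([506.04168412, 132.67674584, 188.58025168]), 'ee_rot': array([-1.79861560e+02, -1.03395299e-01,  7.73884185e+01]), 'wrist_force': array([-0.78749049,  0.63330979,  0.19764726]), 'ft_torque': array([-0.00238307,  0.01261792, -0.03132139]), 'grip_width': 91.81670177502298}
[507.5341813  130.26459997 188.70173328] [-1.79961002e+02 -1.07491610e-02  7.74691069e+01]
```

View pics/wrist1.png

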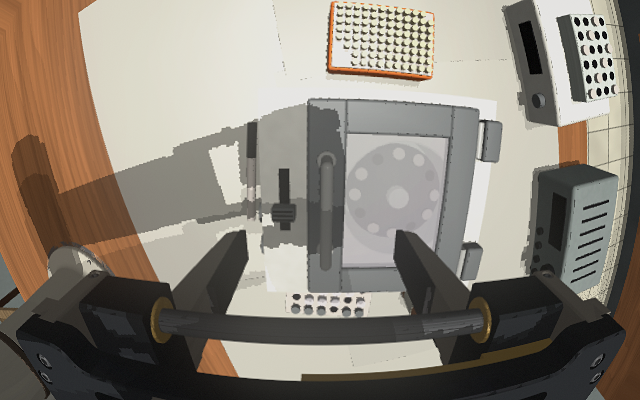

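```bash
python3 - <<'E'
from h import *
c=env.calibration("wrist");im=env.get_image("wrist")
s=env.read_state();print(s["tool_pos"],s["ee_rot"])
np.savez("w2.npz",**c);cv2.imwrite("pics/wrist2.png",im[:,:,::-1])
a=im[140:300,230:370,::-1];cv2.imwrite("pics/w2c.png",cv2.resize(a,None,fx=3.7,fy=3.7,interpolation=cv2.INTER_CUBIC))
E
```

```text
[509.06075739 127.76087747 188.80164458] [1.79986414e+02 3.09278415e-02 7.73002749e+01]
```

View pics/w2c.png

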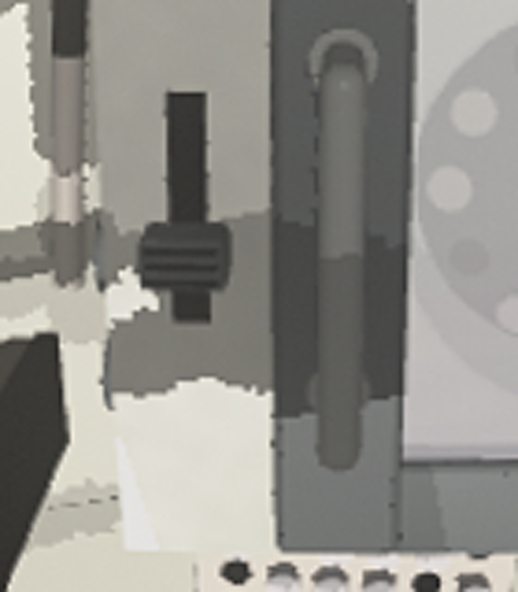

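```bash
python3 - <<'E'
from h import *
c=dict(np.load("w2.npz"))
f=lambda u,v,z:onz(c,230+(u+.5)/3.7-.5,140+(v+.5)/3.7-.5,z,True)
T=[509.06,127.76];y=np.radians(77.3)
def tool(p): d=p[:2]-T; return (d@[-np.cos(y+np.pi/2),-np.sin(y+np.pi/2)], d@[np.cos(y),np.sin(y)])
for n,u,v,z in [("barL",342,75,158),("barR",337,463,158),("bmid",340,250,158),("slide",185,258,127),("lidfr",277,540,126),("lidfr2",270,50,126)]:
    p=f(u,v,z);print(n,p.round(1),np.round(tool(p),1))
E
```

```text
barL [517.9 168.6 158. ] [-0.4 41.8]
barR [497.2  80.8 158. ] [ -1.2 -48.4]
bmid [509.2 131.7 158. ] [-0.7  3.9]
slide [469.5 127.2 127. ] [-38.4  -9.3]
lidfr [471.8  42.1 126. ] [-17.5 -91.7]
lidfr2 [501.7 172.2 126. ] [-16.9  41.7]
```

Call:
step_arm --pt "0.5 -0.07 0 -1 0" --pt "0.4 0 0 -1.3 0" --pt "0.3 0 0 -1.3 0" --pt "0.25 0 0 -0.7 0" --pt "0.25 0 0 0 0"

```text
clock: 1.13
tool_pos: [507.0, 126.9, 143.3]
ee_rot: [-179.7, 0.1, 77.1]
wrist_force: [-0.3, -0.1, -0.4]
grip_width: 60.6
```

Call:
step_arm --pt "0.25 0 0 0 0" --pt "0.25 0 0 0 0" --pt "0.25 0 0 0 0" --pt "0.25 0 0 0 0"

```text
clock: 1.47
tool_pos: [508.9, 127.9, 146.7]
ee_rot: [179.9, -0.0, 77.2]
wrist_force: [-0.8, -0.5, -0.1]
grip_width: 34.0
```

```bash
python3 - <<'E'
from h import *
s=env.read_state();print(s["tool_pos"],s["wrist_force"],s["grip_width"])
im=env.get_image("wrist")
cv2.imwrite("pics/wrist3.png",im[:,:,::-1])
E
```

```text
[508.89649759 127.9198433  146.70306037] [-0.81994967 -0.4853996  -0.08051766] 33.977762824884344
```

View pics/wrist3.png

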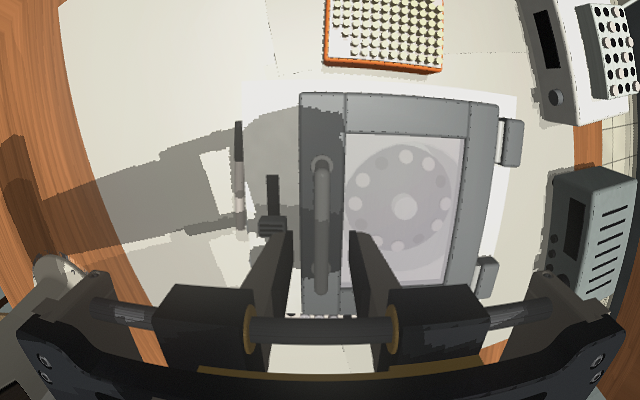

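Call:
step_arm --pt "0.17 0 0 0 0" --pt "0.17 0 0 0 0" --pt "0.17 0 0 0 0" --pt "0.17 0 0 0 0" --pt "0.17 0 0 0 0"

```text
clock: 1.93
tool_pos: [508.3, 128.0, 145.9]
ee_rot: [180.0, -0.0, 77.2]
wrist_force: [0.5, 0.1, 0.2]
grip_width: 15.6
```

Call:
step_arm --pt "0.13 0 0 0 0" --pt "0.13 0 0 0 0" --pt "0.13 0 0 0 0" --pt "0.13 0 0 0 0" --pt "0.13 0 0 0 0"

```text
clock: 2.35
tool_pos: [508.3, 128.0, 145.9]
ee_rot: [-180.0, -0.0, 77.2]
wrist_force: [0.5, 0.3, -0.1]
grip_width: 12.2
```

Call:
step_arm --pt "0.115 0 0 0 0" --pt "0.115 0 0 0 0" --pt "0.115 0 0 0 0" --pt "0.115 0 0 0 0" --pt "0.115 0 0 0 0"

```text
clock: 2.77
tool_pos: [508.3, 128.0, 145.9]
ee_rot: [-180.0, -0.0, 77.2]
wrist_force: [-1.4, 0.3, -0.7]
grip_width: 10.9
```

Call:
step_arm --pt "0.107 0 0 0 0" --pt "0.107 0 0 0 0" --pt "0.107 0 0 0 0" --pt "0.107 0 0 0 0" --pt "0.107 0 0 0 0"

```text
clock: 3.18
tool_pos: [508.3, 128.0, 145.9]
ee_rot: [-180.0, 0.0, 77.2]
wrist_force: [0.4, -0.0, -1.7]
grip_width: 9.8
```

Call:
step_arm --pt "0.103 0 0 0 0" --pt "0.103 0 0 0 0" --pt "0.103 0 0 0 0"

```text
clock: 3.43
tool_pos: [508.3, 128.0, 145.9]
ee_rot: [-180.0, 0.0, 77.2]
wrist_force: [0.6, 0.7, -0.1]
grip_width: 9.2
```

```bash
python3 - <<'E'
from h import *
s=env.read_state();print(s["clock"],s["tool_pos"],s["wrist_force"],s["grip_width"],s["ft_torque"])
E
```

```text
3.4333 [508.27105875 127.98305667 145.88174286] [ 0.55198813  0.73990015 -0.12464901] 9.231061050469764 [ 0.04042748  0.06842761 -0.00466595]
```

Call:
step_arm --pt "0.103 0 0 0.15 0" --pt "0.103 0 0 0.15 0" --pt "0.103 0 0 0 0"

```text
clock: 3.68
tool_pos: [508.6, 128.0, 149.4]
ee_rot: [180.0, -0.0, 77.2]
wrist_force: [0.1, 0.6, 0.6]
grip_width: 9.7
```

```bash
python3 - <<'E'
from h import *
for i in range(2):
    s=env.read_state();print(s["clock"],s["tool_pos"],s["wrist_force"],s["grip_width"],s["ft_torque"])
    im=env.get_image(["wrist","side"][i]);cv2.imwrite("pics/t%d.png"%i,im[:,:,::-1])
a=cv2.imread("pics/t1.png")[150:320,235:395]; cv2.imwrite("pics/t1c.png",cv2.resize(a,None,fx=3.5,fy=3.5,interpolation=cv2.INTER_CUBIC))
E
```

```text
3.6833 [508.59884009 128.00333618 149.38946717] [0.12671458 0.55444595 0.61573047] 9.69163991599009 [-0.03041911  0.00343862  0.03422119]
3.7333 [508.52530656 127.97224793 149.2302139 ] [-0.27359094  0.50645606  0.20182328] 9.301659755905385 [-0.00940563  0.06211578  0.00106563]
```

View pics/t1c.png

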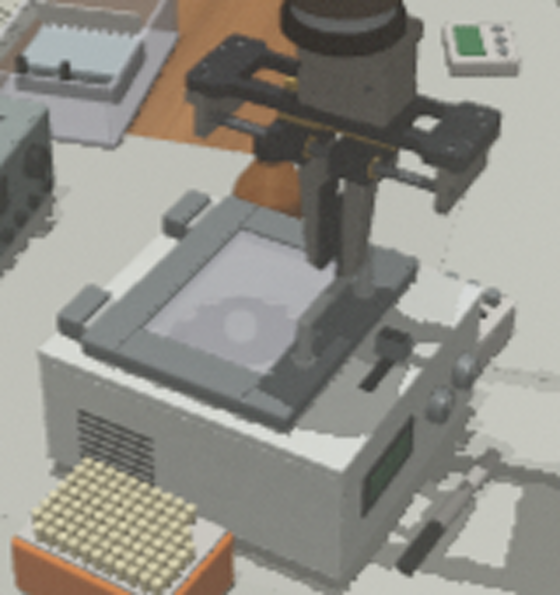

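Call:
step_arm --pt "0.103 0 0 -0.15 0" --pt "0.098 0 0 -0.15 0" --pt "0.098 0 0 0 0" --pt "0.094 0 0 0 0" --pt "0.094 0 0 0 0"

```text
clock: 4.2
tool_pos: [508.2, 128.0, 145.8]
ee_rot: [-180.0, 0.0, 77.2]
wrist_force: [0.5, 0.3, 0.1]
grip_width: 8.7
```

Call:
step_arm --pt "0.09 0 0 0 0" --pt "0.09 0 0 0 0" --pt "0.09 0 0 0 0"

```text
clock: 4.45
tool_pos: [508.3, 128.0, 146.0]
ee_rot: [180.0, 0.0, 77.2]
wrist_force: [-0.3, -0.6, 0.7]
grip_width: 8.3
```

Call:
step_arm --pt "0.086 0 0 0 0" --pt "0.086 0 0 0 0" --pt "0.086 0 0 0 0"

```text
clock: 4.7
tool_pos: [508.3, 128.0, 145.9]
ee_rot: [180.0, -0.0, 77.2]
wrist_force: [0.4, 0.3, 0.1]
grip_width: 8.0
```

```bash
python3 - <<'E'
from h import *
c=env.calibration("wrist");im=env.get_image("wrist")
np.savez("w4.npz",**c);cv2.imwrite("pics/wrist4.png",im[:,:,::-1])
a=im[140:340,240:400,::-1];cv2.imwrite("pics/w4c.png",cv2.resize(a,None,fx=3,fy=3,interpolation=cv2.INTER_CUBIC))
s=env.read_state();print(s["clock"],s["tool_pos"])
for z in (146,158,165): print(z,proj(c,[s["tool_pos"][0],s["tool_pos"][1],z],True))
E
```

```text
4.75 [508.29054255 127.968089   145.91765228]
146 (np.float64(321.5282741157713), np.float64(226.0099773144873))
158 (np.float64(321.58464348907654), np.float64(233.0228658990836))
165 (np.float64(321.6202406141634), np.float64(237.46879543356306))
```

View pics/w4c.png

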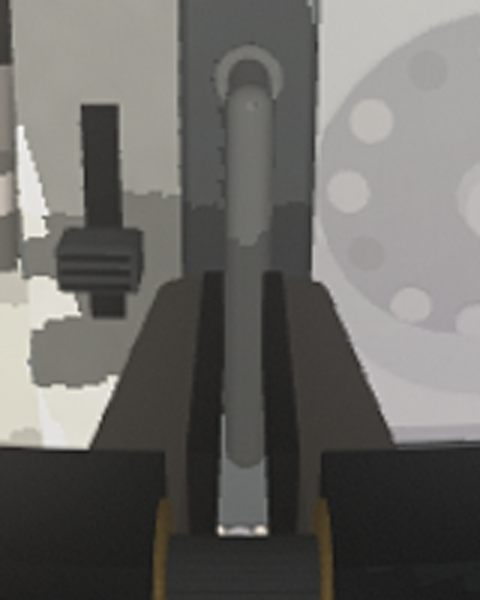

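Call:
step_arm --pt "0.086 0 0 0.15 0" --pt "0.086 0 0 0.15 0" --pt "0.086 0 0 0 0" --pt "0.086 0 0 0 0"

```text
clock: 5.08
tool_pos: [508.4, 128.0, 149.1]
ee_rot: [180.0, -0.0, 77.2]
wrist_force: [-0.9, 0.3, -0.0]
grip_width: 8.0
```

```bash
python3 - <<'E'
from h import *
s=env.read_state();print(s["clock"],s["tool_pos"],s["wrist_force"],s["ft_torque"],s["grip_width"])
im=env.get_image("wrist")
a=im[140:340,240:400,::-1];cv2.imwrite("pics/w5c.png",cv2.resize(a,None,fx=3,fy=3,interpolation=cv2.INTER_CUBIC))
s=env.read_state();print(s["clock"],s["tool_pos"],s["wrist_force"],s["ft_torque"],s["grip_width"])
E
```

```text
5.0833 [508.42933468 127.9726096  149.09733372] [-0.93545426  0.2637823  -0.03768505] [-0.00148829  0.0816458   0.05039646] 8.00638963654273
5.1333 [508.35988216 127.99532933 149.02839202] [ 0.2768211  -0.69111518 -0.0581639 ] [0.01703682 0.02171331 0.08154647] 7.7539212665747135
```

View pics/w5c.png

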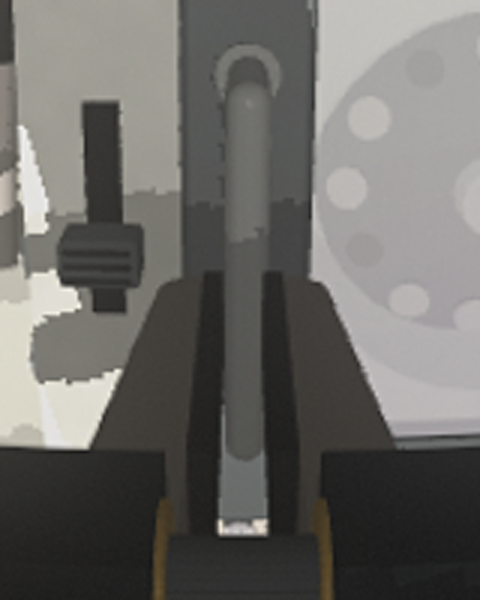

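Call:
step_arm --pt "0.086 0 0 -0.2 0" --pt "0.082 0 0 -0.2 0" --pt "0.082 0 0 0 0" --pt "0.082 0 0 0.2 0" --pt "0.082 0 0 0.2 0"

```text
clock: 5.55
tool_pos: [508.1, 128.0, 148.8]
ee_rot: [-180.0, 0.0, 77.2]
wrist_force: [0.6, -0.0, -0.8]
grip_width: 7.3
```

Call:
step_arm --pt "0.078 0 0 -0.2 0" --pt "0.078 0 0 -0.2 0" --pt "0.078 0 0 0 0" --pt "0.078 0 0 0.2 0" --pt "0.078 0 0 0.2 0"

```text
clock: 5.97
tool_pos: [508.1, 128.0, 148.9]
ee_rot: [-180.0, 0.0, 77.2]
wrist_force: [-0.5, 0.5, -0.0]
grip_width: 7.4
```

Call:
step_arm --pt "0.074 0 0 -0.2 0" --pt "0.074 0 0 -0.2 0" --pt "0.074 0 0 0 0" --pt "0.074 0 0 0.2 0" --pt "0.074 0 0 0.2 0"

```text
clock: 6.38
tool_pos: [508.1, 128.0, 148.8]
ee_rot: [-180.0, 0.0, 77.2]
wrist_force: [-0.4, -0.1, 0.3]
grip_width: 6.9
```

Call:
step_arm --pt "0.07 0 0 -0.2 0" --pt "0.07 0 0 -0.2 0" --pt "0.07 0 0 0 0" --pt "0.07 0 0 0.2 0" --pt "0.07 0 0 0.2 0"

```text
clock: 6.8
tool_pos: [508.1, 128.0, 148.8]
ee_rot: [-180.0, 0.0, 77.2]
wrist_force: [0.9, -0.1, 0.6]
grip_width: 6.7
```

Call:
step_arm --pt "0.066 0 0 -0.2 0" --pt "0.066 0 0 -0.2 0" --pt "0.066 0 0 0 0" --pt "0.066 0 0 0.2 0" --pt "0.066 0 0 0.2 0"

```text
clock: 7.22
tool_pos: [508.1, 128.0, 148.8]
ee_rot: [-180.0, 0.0, 77.2]
wrist_force: [-0.3, 0.0, -0.0]
grip_width: 6.2
```

```bash
python3 - <<'E'
from h import *
im=env.get_image("wrist")
a=im[180:310,270:370,::-1];cv2.imwrite("pics/w6c.png",cv2.resize(a,None,fx=5,fy=5,interpolation=cv2.INTER_CUBIC))
s=env.read_state();print(s["clock"],s["tool_pos"],s["wrist_force"],s["ft_torque"],s["grip_width"])
E
```

```text
7.2667 [508.57083873 127.99638374 149.51213083] [-0.07253722 -0.16035039  1.15635892] [0.04769509 0.03670783 0.03344903] 5.917687876807064
```

View pics/w6c.png

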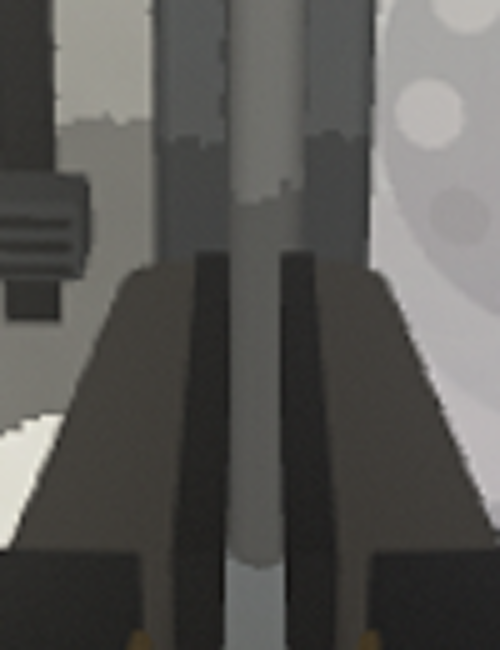

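```bash
python3 - <<'E'
from h import *
s=env.read_state();t=s["tool_pos"];print(t)
for n,f in (("wrist",True),("side",False),("scene",False)):
    c=env.calibration(n);im=env.get_image(n)[:,:,::-1].copy()
    u0,v0=proj(c,t,f); print(n,u0,v0)
    a=np.radians(77.3);yh=np.array([-np.sin(a+np.pi*0-np.pi/2+np.pi/2),0,0])
    my=np.array([.22,.975,0])
    for dz in(0,10,20,30): print(dz,[np.round(proj(c,t+[0,0,dz]+k*my,f),1).tolist() for k in(0,10)])
    x0,y0=int(u0)-60,int(v0)-50
    cr=cv2.resize(im[y0:y0+100,x0:x0+120],None,fx=6,fy=6,interpolation=cv2.INTER_CUBIC)
    cv2.circle(cr,(int((u0-x0)*6),int((v0-y0)*6)),3,(0,0,255),-1)
    cv2.imwrite(f"pics/q_{n}.png",cr)
E
```

```text
[508.57083873 127.99638374 149.51213083]
wrist 321.5259519910777 225.93865294030758
0 [[321.5, 225.9], [321.5, 212.6]]
10 [[321.6, 231.7], [321.6, 217.9]]
20 [[321.6, 238.0], [321.6, 223.7]]
30 [[321.7, 245.0], [321.7, 230.0]]
side 330.26194599901413 235.31606691642645
0 [[330.3, 235.3], [328.2, 237.7]]
10 [[330.4, 231.9], [328.3, 234.3]]
20 [[330.5, 228.4], [328.4, 230.8]]
30 [[330.5, 225.0], [328.5, 227.3]]
scene 395.4913868382325 200.57780425066568
0 [[395.5, 200.6], [399.0, 202.7]]
10 [[396.2, 198.5], [399.7, 200.7]]
20 [[396.8, 196.4], [400.4, 198.6]]
30 [[397.5, 194.3], [401.1, 196.5]]
```

View pics/q_side.png

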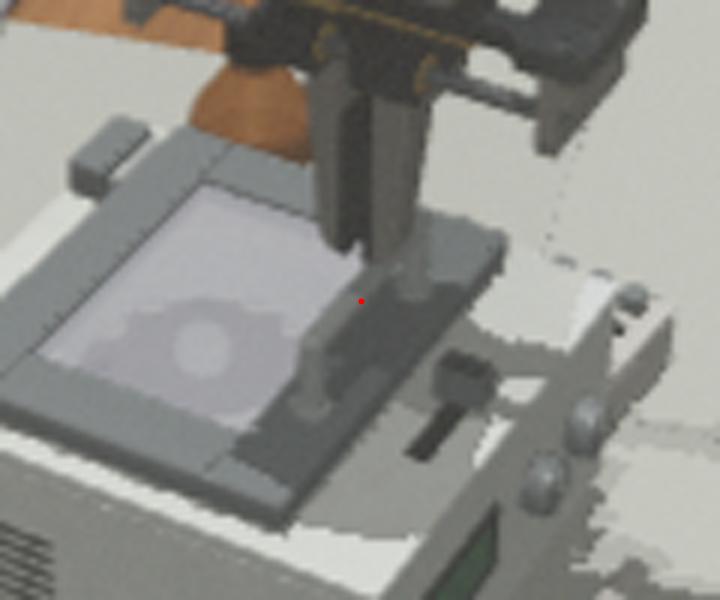

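View pics/q_scene.png

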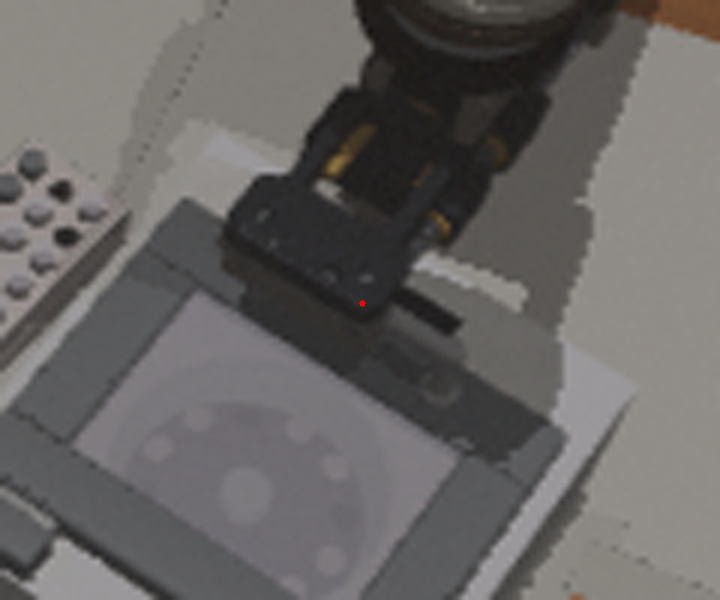

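```bash
python3 - <<'E'
from h import *
print(env.hold_point_z,[a for a in dir(env) if a[0]!='_'])
im=cv2.imread("pics/side0.png");c=env.calibration("side")
p=np.array([574.98,0,184.9])
for k in(-46,46): print([np.round(proj(c,p+[k,0,dz]),1).tolist() for dz in(0,20,40)])
cr=cv2.resize(im[110:230,260:380],None,fx=5,fy=5,interpolation=cv2.INTER_CUBIC);cv2.imwrite("pics/s0f.png",cr)
E
```

```text
18.700000000000003 ['MotionError', 'calibration', 'get_image', 'hand_in', 'hold_point_z', 'read_state']
[[336.1, 191.4], [336.4, 184.6], [336.6, 177.7]]
[[300.6, 185.5], [300.5, 178.7], [300.4, 171.8]]
```

View pics/s0f.png

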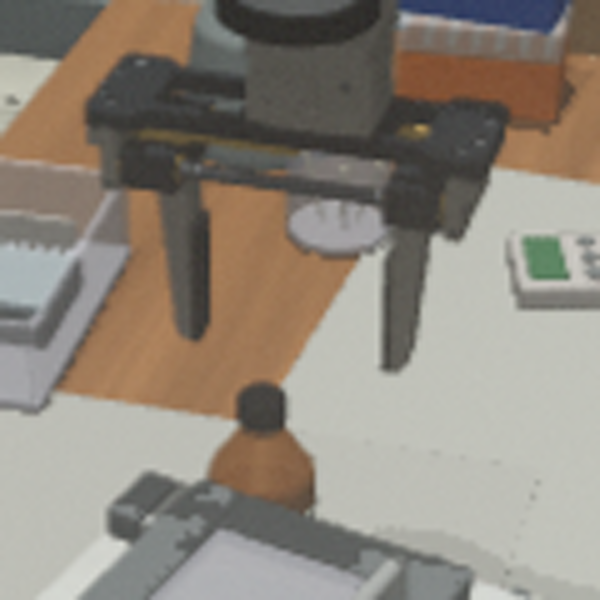

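Call:
step_arm --pt "0.3 0 0 0 0" --pt "0.3 0 0 0 0" --pt "0.3 0 0 0 0" --pt "0.3 0 0 0 0" --pt "0.3 0 0 0 0"

```text
clock: 7.83
tool_pos: [508.3, 128.0, 148.9]
ee_rot: [-180.0, -0.0, 77.2]
wrist_force: [0.7, 0.5, -0.1]
grip_width: 27.7
```

Call:
step_arm --pt "0.3 0 0 -0.7 0" --pt "0.3 0 0 -0.7 0" --pt "0.3 0 0 -0.6 0" --pt "0.3 0 0 0 0" --pt "0.3 0 0 0 0"

```text
clock: 8.25
tool_pos: [507.6, 128.0, 128.0]
ee_rot: [-179.9, 0.0, 77.2]
wrist_force: [-0.2, -0.3, 0.1]
grip_width: 27.6
```

```bash
python3 - <<'E'
from h import *
s=env.read_state();t=s["tool_pos"];print(t,s["wrist_force"],s["grip_width"])
for n,f in (("wrist",True),("side",False)):
    c=env.calibration(n);im=env.get_image(n)[:,:,::-1].copy()
    u0,v0=proj(c,t,f); print(n,u0,v0)
    x0,y0=int(u0)-60,int(v0)-50
    cr=cv2.resize(im[y0:y0+100,x0:x0+120],None,fx=6,fy=6,interpolation=cv2.INTER_CUBIC)
    cv2.circle(cr,(int((u0-x0)*6),int((v0-y0)*6)),3,(0,0,255),-1)
    cv2.imwrite(f"pics/r_{n}.png",cr)
E
```

```text
[507.61993357 127.96251952 127.98640862] [-0.23467875 -0.30126148  0.11716051] 27.586696068243043
wrist 321.52229238862725 225.9500085355555
side 330.46219648771546 242.63496345564477
```

View pics/r_side.png

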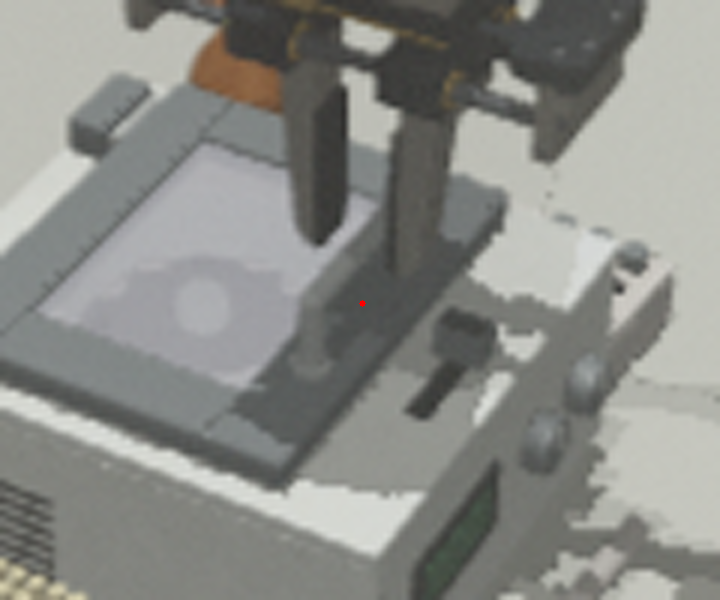

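View pics/r_wrist.png

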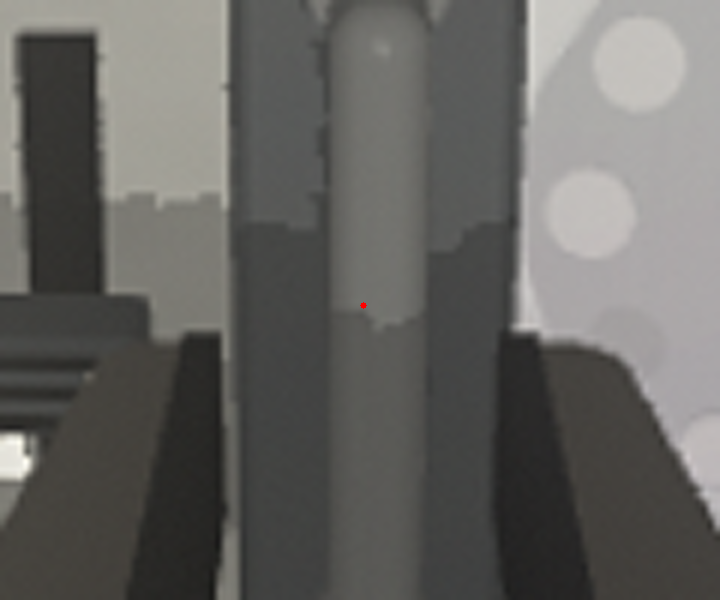

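Call:
step_arm --pt "0.2 0.1 0 -0.4 0" --pt "0.17 0 0 0 0" --pt "0.16 0 0 0 0" --pt "0.16 0 0 0 0" --pt "0.16 0 0 0 0"

```text
clock: 8.77
tool_pos: [509.4, 128.0, 125.0]
ee_rot: [180.0, -0.0, 77.2]
wrist_force: [-0.2, 0.0, 0.4]
grip_width: 14.9
```

```bash
python3 - <<'E'
from h import *
s=env.read_state();t=s["tool_pos"];print(t,s["wrist_force"],s["grip_width"])
im=env.get_image("wrist")[:,:,::-1]
cv2.imwrite("pics/u1.png",cv2.resize(im[175:275,262:382],None,fx=6,fy=6,interpolation=cv2.INTER_CUBIC))
E
```

```text
[509.38423547 127.9833243  125.02910976] [-0.18772683  0.04200452  0.39217973] 14.909599611812698
```

View pics/u1.png

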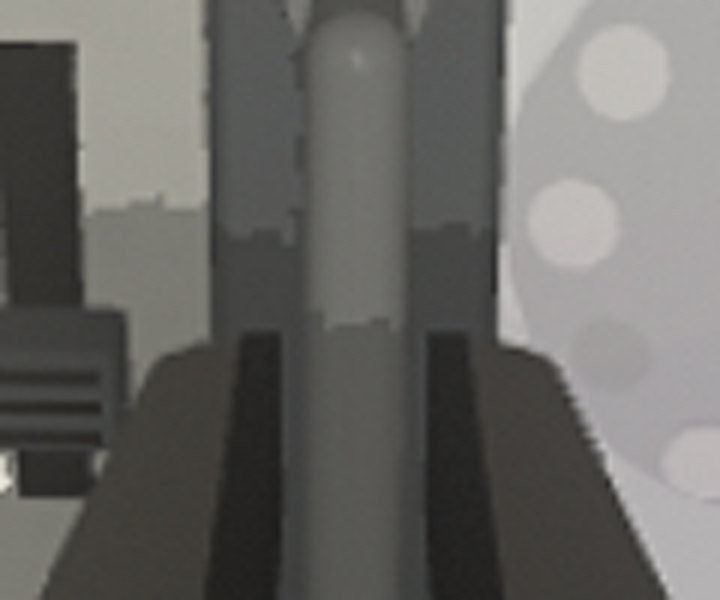

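Call:
step_arm --pt "0.13 0 0 0 0" --pt "0.13 0 0 0 0" --pt "0.118 0 0 0 0" --pt "0.118 0 0 0 0" --pt "0.118 0 0 0 0"

```text
clock: 9.23
tool_pos: [509.3, 128.0, 124.9]
ee_rot: [-180.0, 0.0, 77.2]
wrist_force: [-0.8, -0.5, 0.2]
grip_width: 10.8
```

Call:
step_arm --pt "0.112 0 0 0 0" --pt "0.112 0 0 0 0" --pt "0.112 0 0 0 0"

```text
clock: 9.48
tool_pos: [509.3, 128.0, 124.9]
ee_rot: [180.0, -0.0, 77.2]
wrist_force: [0.5, -0.3, -0.4]
grip_width: 10.4
```

Call:
step_arm --pt "0.108 0 0 0 0" --pt "0.108 0 0 0 0" --pt "0.108 0 0 0 0"

```text
clock: 9.73
tool_pos: [509.4, 127.9, 124.9]
ee_rot: [180.0, -0.0, 77.2]
wrist_force: [0.3, -0.8, -0.4]
grip_width: 10.0
```

Call:
step_arm --pt "0.105 0 0 0 0" --pt "0.105 0 0 0 0" --pt "0.105 0 0 0 0"

```text
clock: 9.98
tool_pos: [509.4, 128.0, 124.9]
ee_rot: [180.0, -0.0, 77.2]
wrist_force: [1.6, -0.3, -1.1]
grip_width: 9.5
```

Call:
step_arm --pt "0.105 0 0 0.1 0" --pt "0.105 0 0 0.1 0" --pt "0.105 0 0 0.1 0" --pt "0.105 0 0 0 0"

```text
clock: 10.32
tool_pos: [510.3, 127.7, 128.2]
ee_rot: [179.9, -0.0, 77.2]
wrist_force: [4.2, -1.0, -3.9]
grip_width: 9.5
```

Call:
step_arm --pt "0.105 0 0 0 0"

```text
clock: 10.4
tool_pos: [510.3, 127.7, 128.1]
ee_rot: [179.9, -0.0, 77.2]
wrist_force: [5.3, -0.8, -4.8]
grip_width: 9.6
```

Call:
step_arm --pt "0.105 0 0 0 0"

```text
clock: 10.48
tool_pos: [510.2, 127.8, 128.1]
ee_rot: [179.9, -0.0, 77.2]
wrist_force: [5.6, -0.8, -3.6]
grip_width: 9.5
```

Call:
step_arm --pt "0.105 0.15 0 0.1 0" --pt "0.105 0 0 0 0"

```text
clock: 10.65
tool_pos: [510.4, 127.7, 128.8]
ee_rot: [-179.9, 0.0, 77.2]
wrist_force: [1.2, -1.4, -3.2]
grip_width: 9.8
```

Call:
step_arm --pt "0.105 0.03 0 0.1 0" --pt "0.105 0 0 0 0"

```text
clock: 10.82
tool_pos: [510.8, 127.7, 129.8]
ee_rot: [-180.0, 0.0, 77.2]
wrist_force: [1.8, -3.1, -3.1]
grip_width: 9.4
```

Call:
step_arm --pt "0.105 0.03 0 0.1 0" --pt "0.105 0 0 0 0"

```text
clock: 10.98
tool_pos: [511.1, 127.6, 130.9]
ee_rot: [-180.0, 0.0, 77.2]
wrist_force: [0.3, -2.7, -2.2]
grip_width: 9.4
```

Call:
step_arm --pt "0.105 0.03 -0.05 0.1 0" --pt "0.105 0 0 0 0"

```text
clock: 11.15
tool_pos: [511.4, 127.6, 132.0]
ee_rot: [-180.0, -0.0, 77.2]
wrist_force: [-0.1, -1.3, -2.8]
grip_width: 9.8
```

Call:
step_arm --pt "0.105 0.03 -0.01 0.1 0" --pt "0.105 0 0 0 0"

```text
clock: 11.32
tool_pos: [511.8, 127.5, 133.0]
ee_rot: [-180.0, 0.0, 77.2]
wrist_force: [0.1, -1.7, -3.1]
grip_width: 10.0
```

```bash
python3 - <<'E'
from h import *
s=env.read_state();t=s["tool_pos"];print(t,s["wrist_force"],s["grip_width"])
for n,(x,y,w,h,k) in dict(wrist=(262,175,120,100,6),side=(235,185,160,130,4.5)).items():
    im=env.get_image(n)[:,:,::-1]
    cv2.imwrite(f"pics/v_{n}.png",cv2.resize(im[y:y+h,x:x+w],None,fx=k,fy=k,interpolation=cv2.INTER_CUBIC))
E
```

```text
[511.76518178 127.46419356 133.01590388] [ 0.12047953 -1.72407998 -3.05904759] 10.046345841964733
```

View pics/v_side.png

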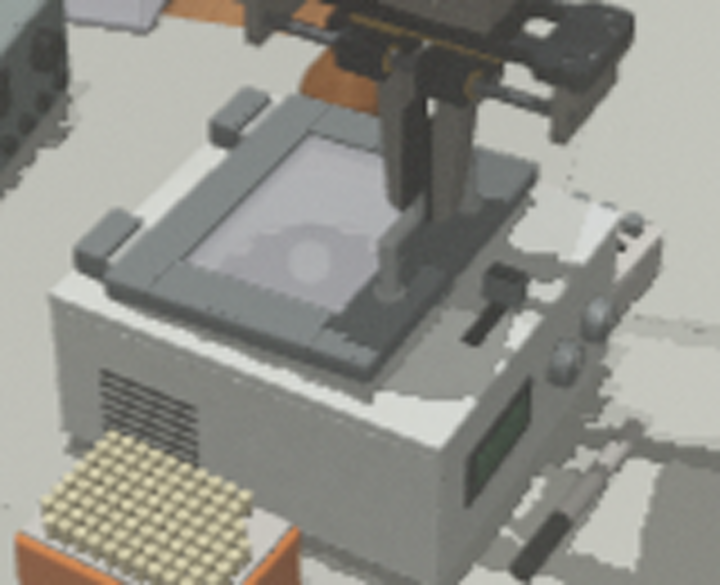

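View pics/v_wrist.png

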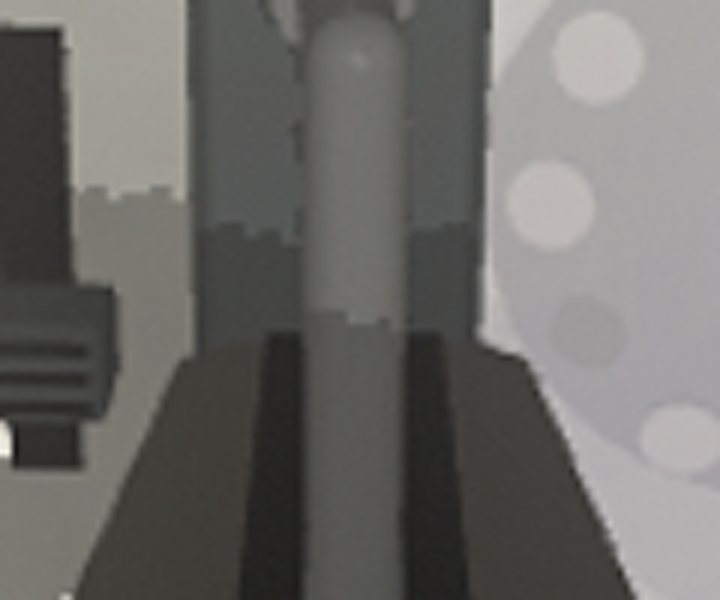

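```bash
python3 - <<'E'
import numpy as np
def p(t):
    a=np.radians(15.42+t);dx=145-150.4*np.cos(a);return np.array([509.35+.9755*dx,128-.22*dx,124.9+150.4*np.sin(a)-40])
t0=3.16;prev=p(t0)
for t in np.arange(5,65.1,2):
    q=p(t);print(t,q.round(1),((q-prev)/10).round(2));prev=q
E
```

```text
5.0 [513.3 127.1 137.4] [ 0.16 -0.04  0.46]
7.0 [515.2 126.7 142.3] [ 0.19 -0.04  0.49]
9.0 [517.2 126.2 147.1] [ 0.2  -0.05  0.48]
11.0 [519.4 125.7 151.8] [ 0.22 -0.05  0.47]
13.0 [521.8 125.2 156.5] [ 0.24 -0.05  0.47]
15.0 [524.3 124.6 161.1] [ 0.25 -0.06  0.46]
17.0 [526.9 124.  165.5] [ 0.27 -0.06  0.45]
19.0 [529.8 123.4 169.9] [ 0.28 -0.06  0.44]
21.0 [532.7 122.7 174.2] [ 0.3  -0.07  0.43]
23.0 [535.8 122.  178.4] [ 0.31 -0.07  0.42]
25.0 [539.1 121.3 182.4] [ 0.33 -0.07  0.41]
27.0 [542.5 120.5 186.4] [ 0.34 -0.08  0.39]
29.0 [546.  119.7 190.2] [ 0.35 -0.08  0.38]
31.0 [549.7 118.9 193.9] [ 0.36 -0.08  0.37]
33.0 [553.4 118.1 197.4] [ 0.38 -0.09  0.36]
35.0 [557.3 117.2 200.8] [ 0.39 -0.09  0.34]
37.0 [561.3 116.3 204.1] [ 0.4  -0.09  0.33]
39.0 [565.4 115.4 207.2] [ 0.41 -0.09  0.31]
41.0 [569.6 114.4 210.2] [ 0.42 -0.1   0.3 ]
43.0 [574.  113.4 213. ] [ 0.43 -0.1   0.28]
45.0 [578.4 112.4 215.7] [ 0.44 -0.1   0.27]
47.0 [582.9 111.4 218.2] [ 0.45 -0.1   0.25]
49.0 [587.5 110.4 220.6] [ 0.46 -0.1   0.23]
51.0 [592.1 109.3 222.7] [ 0.47 -0.11  0.22]
53.0 [596.8 108.3 224.8] [ 0.47 -0.11  0.2 ]
55.0 [601.6 107.2 226.6] [ 0.48 -0.11  0.18]
57.0 [606.5 106.1 228.3] [ 0.49 -0.11  0.17]
59.0 [611.4 105.  229.8] [ 0.49 -0.11  0.15]
61.0 [616.3 103.9 231.1] [ 0.5  -0.11  0.13]
63.0 [621.3 102.7 232.2] [ 0.5  -0.11  0.11]
65.0 [626.4 101.6 233.2] [ 0.5  -0.11  0.1 ]
```

Call:
step_arm --pt "0.105 0.07 -0.02 0.23 0" --pt "0.105 0.08 -0.02 0.23 0" --pt "0.105 0 0 0 0"

```text
clock: 11.67
tool_pos: [513.5, 127.1, 138.1]
ee_rot: [-180.0, -0.0, 77.2]
wrist_force: [-2.5, -0.9, -2.0]
grip_width: 9.8
```

Call:
step_arm --pt "0.105 0.19 -0.04 0.49 0" --pt "0.105 0.2 -0.05 0.48 0" --pt "0.105 0 0 0 0"

```text
clock: 11.92
tool_pos: [517.6, 126.1, 148.6]
ee_rot: [-180.0, -0.0, 77.2]
wrist_force: [-4.3, -1.3, -0.9]
grip_width: 9.7
```

```bash
python3 - <<'E'
from h import *
s=env.read_state();t=s["tool_pos"];print(t,s["wrist_force"],s["grip_width"])
for n,(x,y,w,h,k) in dict(wrist=(262,175,120,100,6),side=(235,185,160,130,4.5)).items():
    im=env.get_image(n)[:,:,::-1]
    cv2.imwrite(f"pics/v2_{n}.png",cv2.resize(im[y:y+h,x:x+w],None,fx=k,fy=k,interpolation=cv2.INTER_CUBIC))
E
```

```text
[517.61721671 126.1186444  148.55136595] [-4.33965848 -1.25374708 -0.87373091] 9.728412724387942
```

View pics/v2_side.png

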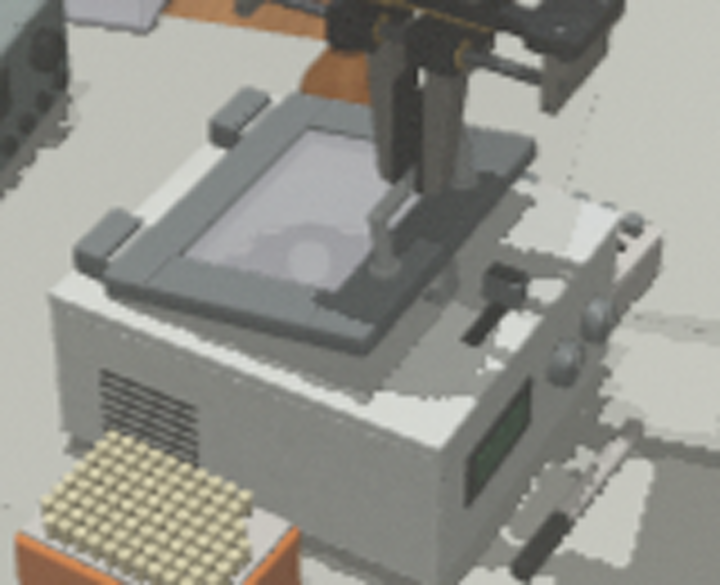

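View pics/v2_wrist.png

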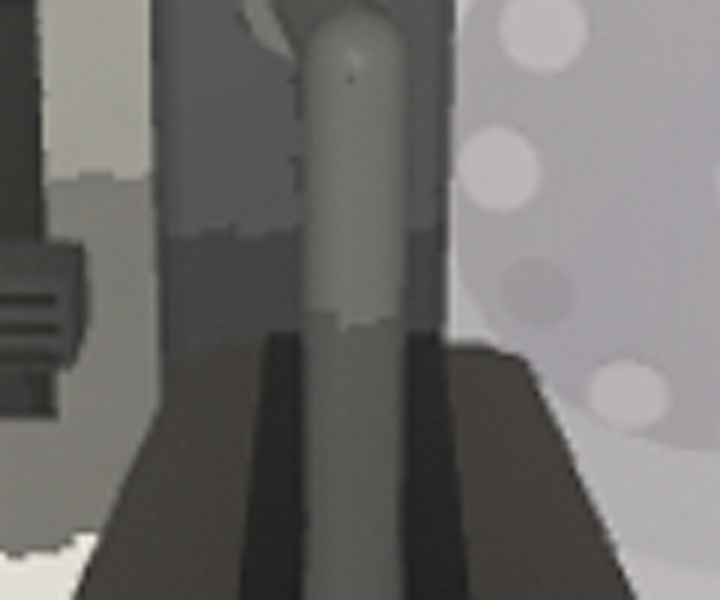

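Call:
step_arm --pt "0.105 0.2 -0.04 0.47 0" --pt "0.105 0.23 -0.05 0.47 0" --pt "0.105 0.25 -0.06 0.46 0" --pt "0.105 0.27 -0.06 0.45 0"

```text
clock: 12.35
tool_pos: [526.7, 124.0, 166.4]
ee_rot: [-179.9, 0.0, 77.2]
wrist_force: [-6.0, -1.2, 1.3]
grip_width: 9.7
```

Call:
step_arm --pt "0.105 0.28 -0.06 0.44 0" --pt "0.105 0.3 -0.07 0.43 0" --pt "0.105 0.31 -0.07 0.42 0" --pt "0.105 0.33 -0.07 0.41 0"

```text
clock: 12.68
tool_pos: [538.6, 121.2, 183.7]
ee_rot: [-179.9, 0.0, 77.2]
wrist_force: [-8.4, -1.4, 2.5]
grip_width: 9.7
```

Call:
step_arm --pt "0.105 0.34 -0.08 0.39 0" --pt "0.105 0.35 -0.08 0.38 0" --pt "0.105 0 0 0 0"

```text
clock: 12.93
tool_pos: [546.3, 119.4, 192.7]
ee_rot: [180.0, 0.0, 77.2]
wrist_force: [-8.2, -0.9, 5.9]
grip_width: 10.0
```

Call:
step_arm --pt "0.105 -0.07 0.02 0.08 0" --pt "0.105 0 0 0 0"

```text
clock: 13.1
tool_pos: [545.8, 119.5, 192.3]
ee_rot: [179.9, 0.0, 77.2]
wrist_force: [-4.5, -2.2, 1.4]
grip_width: 9.8
```

```bash
python3 - <<'E'
from h import *
s=env.read_state();t=s["tool_pos"];print(t,s["wrist_force"],s["grip_width"])
for n,(x,y,w,h,k) in dict(wrist=(240,150,160,130,4.5),side=(235,145,160,130,4.5)).items():
    im=env.get_image(n)[:,:,::-1]
    cv2.imwrite(f"pics/v3_{n}.png",cv2.resize(im[y:y+h,x:x+w],None,fx=k,fy=k,interpolation=cv2.INTER_CUBIC))
E
```

```text
[545.8249971  119.48809612 192.27903269] [-4.50936757 -2.2461073   1.40820239] 9.80483445824224
```

View pics/v3_side.png

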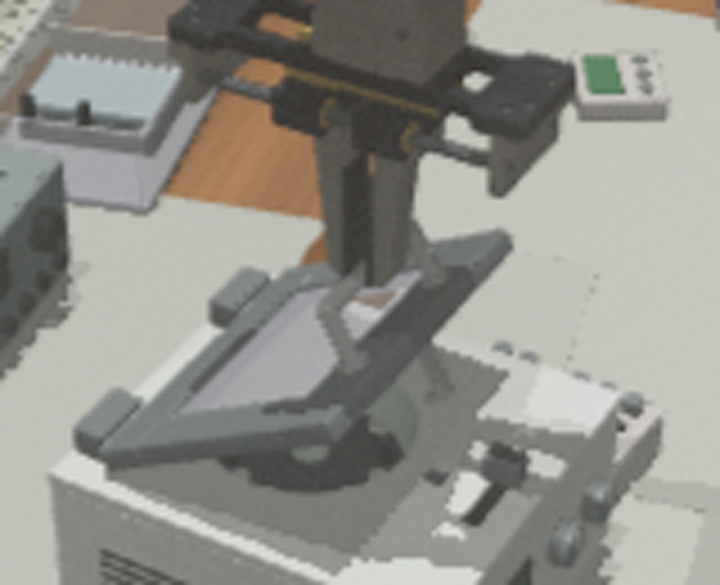

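View pics/v3_wrist.png

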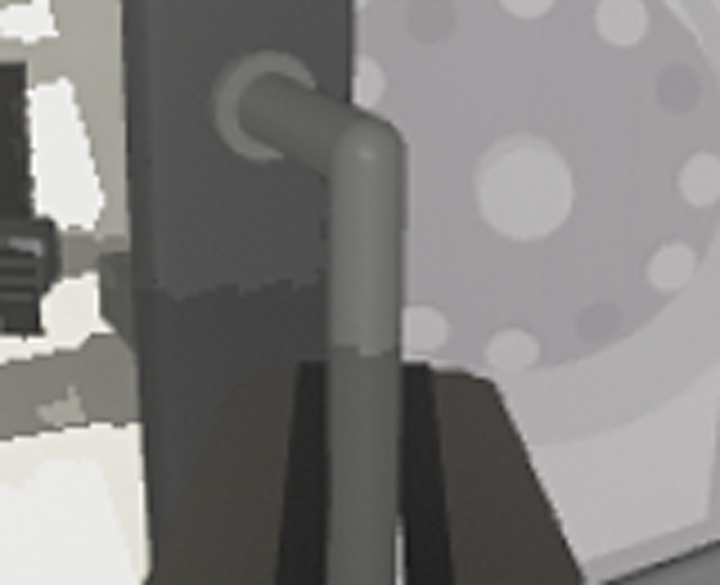

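Call:
step_arm --pt "0.105 0.35 -0.08 0.38 0" --pt "0.105 0.36 -0.08 0.37 0" --pt "0.105 0.37 -0.09 0.36 0" --pt "0.105 0.38 -0.09 0.34 0"

```text
clock: 13.53
tool_pos: [560.3, 116.1, 206.3]
ee_rot: [180.0, 0.0, 77.2]
wrist_force: [-3.7, -2.4, 0.5]
grip_width: 9.7
```

Call:
step_arm --pt "0.105 0.39 -0.09 0.33 0" --pt "0.105 0.4 -0.09 0.32 0" --pt "0.105 0.41 -0.1 0.31 0" --pt "0.105 0.42 -0.1 0.3 0"

```text
clock: 13.87
tool_pos: [576.8, 112.4, 218.5]
ee_rot: [180.0, 0.0, 77.2]
wrist_force: [-2.0, -3.2, -0.7]
grip_width: 9.7
```

Call:
step_arm --pt "0.105 0.43 -0.1 0.28 0" --pt "0.105 0.44 -0.1 0.27 0" --pt "0.105 0.45 -0.1 0.25 0" --pt "0.105 0 0 0 0"

```text
clock: 14.2
tool_pos: [590.7, 110.1, 227.1]
ee_rot: [179.9, -0.1, 77.2]
wrist_force: [-0.7, -0.7, -0.0]
grip_width: 9.8
```

```bash
python3 - <<'E'
from h import *
s=env.read_state();t=s["tool_pos"];print(t,s["wrist_force"],s["grip_width"])
for n,(x,y,w,h,k) in dict(wrist=(240,150,160,130,4.5),side=(235,115,160,130,4.5)).items():
    im=env.get_image(n)[:,:,::-1]
    cv2.imwrite(f"pics/v4_{n}.png",cv2.resize(im[y:y+h,x:x+w],None,fx=k,fy=k,interpolation=cv2.INTER_CUBIC))
E
```

```text
[590.66766796 110.05618194 227.07786951] [-0.68172942 -0.70591576 -0.03822068] 9.75175816338588
```

View pics/v4_side.png

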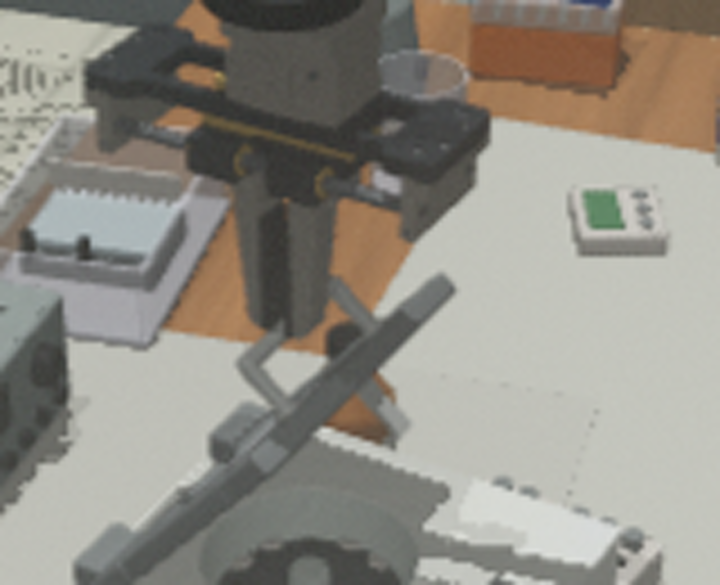

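View pics/v4_wrist.png

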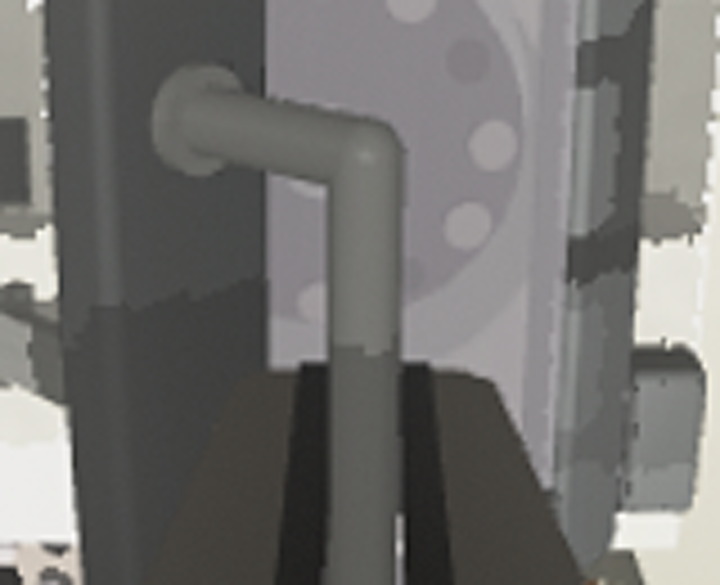

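Call:
step_arm --pt "0.105 0.46 -0.1 0.24 0" --pt "0.105 0.46 -0.1 0.22 0" --pt "0.105 0.47 -0.11 0.21 0" --pt "0.105 0.47 -0.11 0.19 0" --pt "0.105 0 0 0 0"

```text
clock: 14.72
tool_pos: [609.2, 105.2, 235.6]
ee_rot: [179.9, -0.0, 77.2]
wrist_force: [-0.6, 1.3, 0.2]
grip_width: 9.6
```

Call:
step_arm --pt "0.105 0.48 -0.11 0.17 0" --pt "0.105 0.48 -0.11 0.16 0" --pt "0.105 0.48 -0.11 0.14 0" --pt "0.105 0 0 0 0"

```text
clock: 15.05
tool_pos: [623.4, 101.8, 240.0]
ee_rot: [179.9, -0.0, 77.2]
wrist_force: [-0.4, 0.4, 0.5]
grip_width: 9.7
```

```bash
python3 - <<'E'
from h import *
s=env.read_state();t=s["tool_pos"];print(t,s["wrist_force"],s["grip_width"])
for n,(x,y,w,h,k) in dict(wrist=(240,150,160,130,4.5),side=(215,115,160,130,4.5),scene=(310,165,150,130,4.5)).items():
    im=env.get_image(n)[:,:,::-1]
    cv2.imwrite(f"pics/v5_{n}.png",cv2.resize(im[y:y+h,x:x+w],None,fx=k,fy=k,interpolation=cv2.INTER_CUBIC))
E
```

```text
[623.39364227 101.78641153 239.9757438 ] [-0.39930757  0.35944985  0.51574463] 9.68509594905108
```

View pics/v5_side.png

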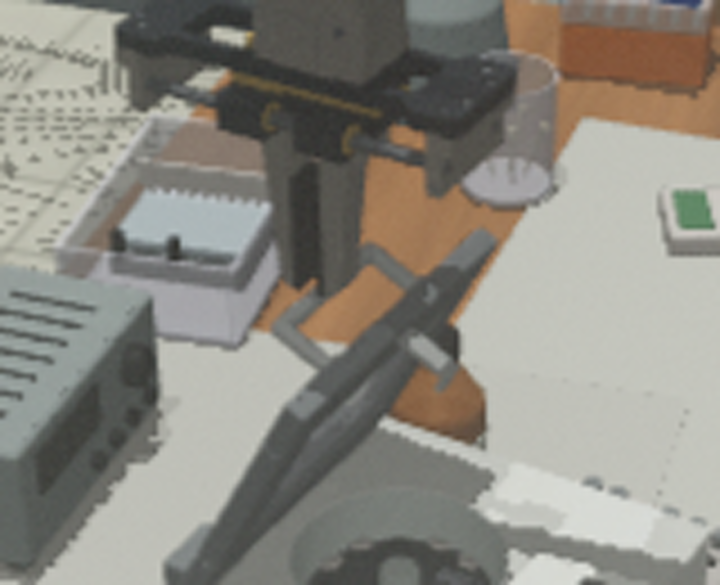

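View pics/v5_wrist.png

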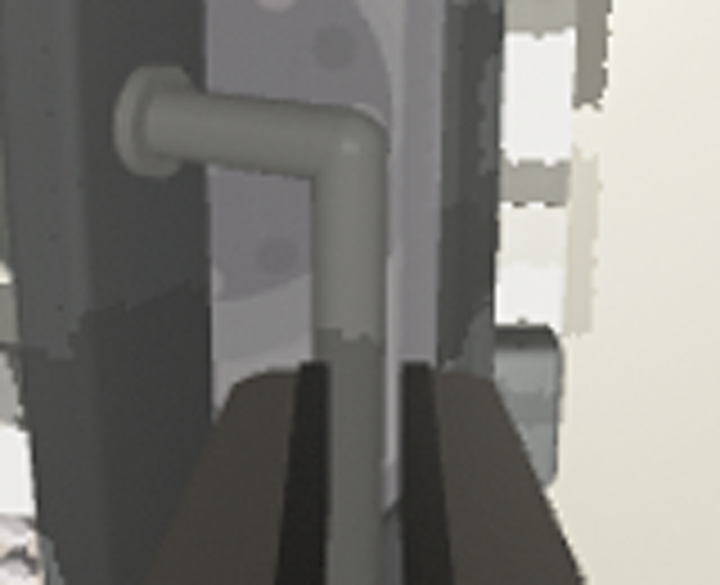

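View pics/v5_scene.png

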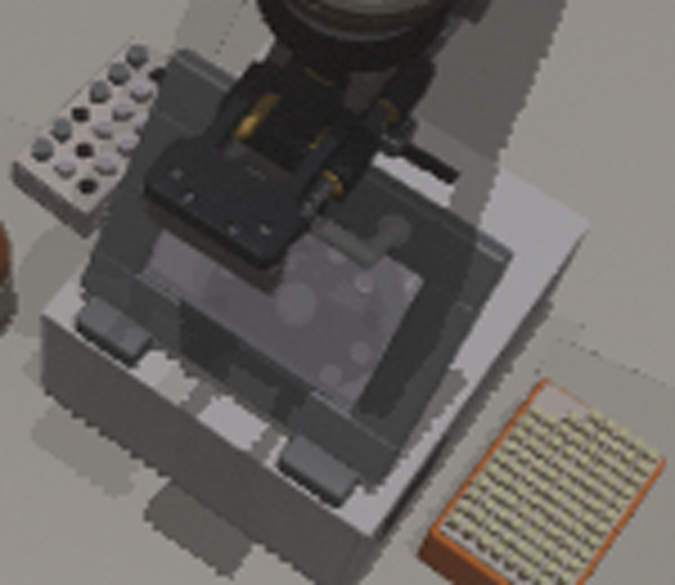

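```bash
python3 - <<'E'
from h import *
for n,(x,y,w,h,k) in dict(wrist=(240,150,160,130,4.5)).items():
    im=env.get_image(n)[:,:,::-1]
    cv2.imwrite(f"pics/v6_{n}.png",cv2.resize(im[y:y+h,x:x+w],None,fx=k,fy=k,interpolation=cv2.INTER_CUBIC))
s=env.read_state();t=s["tool_pos"];print(t,s["wrist_force"],s["grip_width"],s["clock"])
E
```

```text
[622.24515923 102.12509329 239.67896065] [-1.23563561  0.01267433  1.14060175] 9.286280095793867 15.25
```

View pics/v6_wrist.png

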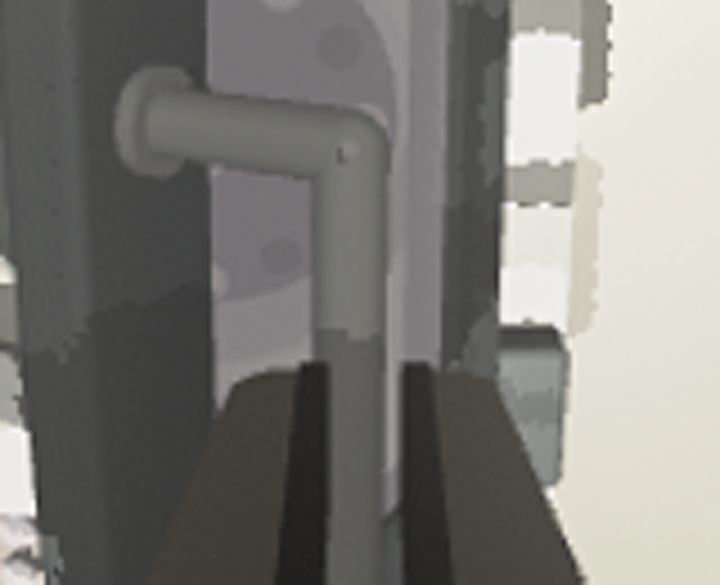

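Call:
step_arm --pt "0.13 0.15 -0.03 0 0" --pt "0.15 0.15 -0.03 -0.1 0" --pt "0.15 0.05 -0.01 -0.2 0" --pt "0.15 0 0 -0.2 0"

```text
clock: 15.58
tool_pos: [627.1, 101.1, 239.0]
ee_rot: [179.7, -0.0, 77.2]
wrist_force: [-5.7, -0.7, 22.5]
grip_width: 13.7
```

```bash
cat > look.py <<'E'
import sys
from h import *
k=sys.argv[1]
s=env.read_state();t=s["tool_pos"];print(s["clock"],t,s["wrist_force"],s["grip_width"])
R=dict(wrist=(240,150,160,130,4.5),side=(215,100,160,130,4.5))
for n in sys.argv[2:]:
    x,y,w,h,z=R[n]
    im=env.get_image(n)[:,:,::-1]; cv2.imwrite(f"pics/{k}_{n}_full.png",im)
    cv2.imwrite(f"pics/{k}_{n}.png",cv2.resize(im[y:y+h,x:x+w],None,fx=z,fy=z,interpolation=cv2.INTER_CUBIC))
E
python3 look.py a1 wrist
```

```text
15.5833 [627.11856954 101.1375433  238.98495367] [-5.66771248 -0.6680065  22.53058079] 13.702428931717769
```

View pics/a1_wrist.png

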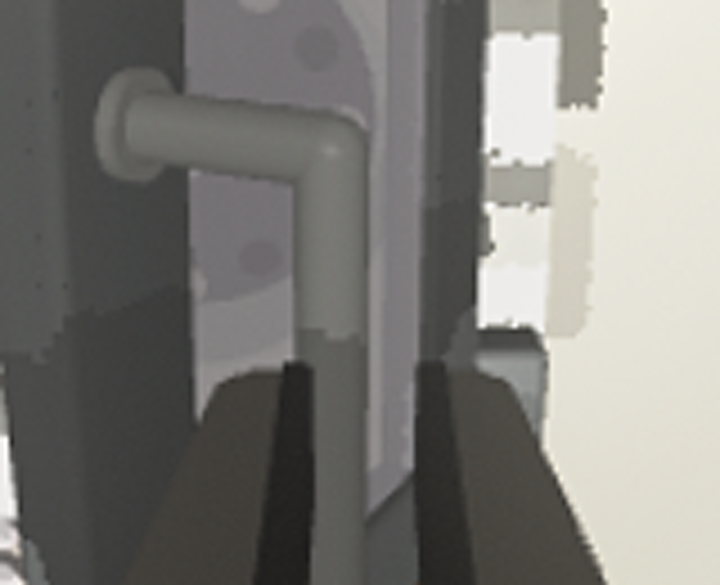

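Call:
step_arm --pt "0.15 0 0 0.15 0" --pt "0.15 -0.2 0.04 0.1 0" --pt "0.15 0 0 0 0"

```text
clock: 15.88
tool_pos: [624.2, 101.7, 239.0]
ee_rot: [179.9, -0.0, 77.2]
wrist_force: [-3.0, -0.5, 8.5]
grip_width: 13.7
```

```bash
python3 look.py a2 wrist side
```

```text
15.8833 [624.2450536  101.72862895 239.01804194] [-2.9566541  -0.46671448  8.51521929] 13.73801349337484
```

View pics/a2_wrist.png

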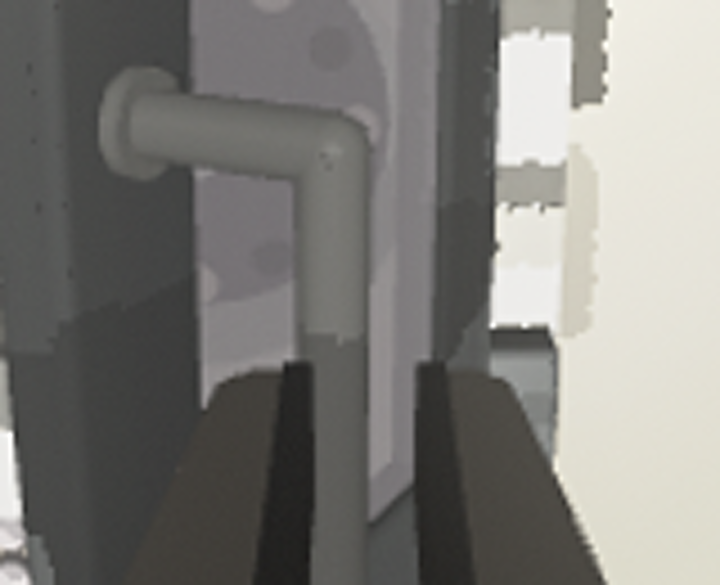

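View pics/a2_side.png

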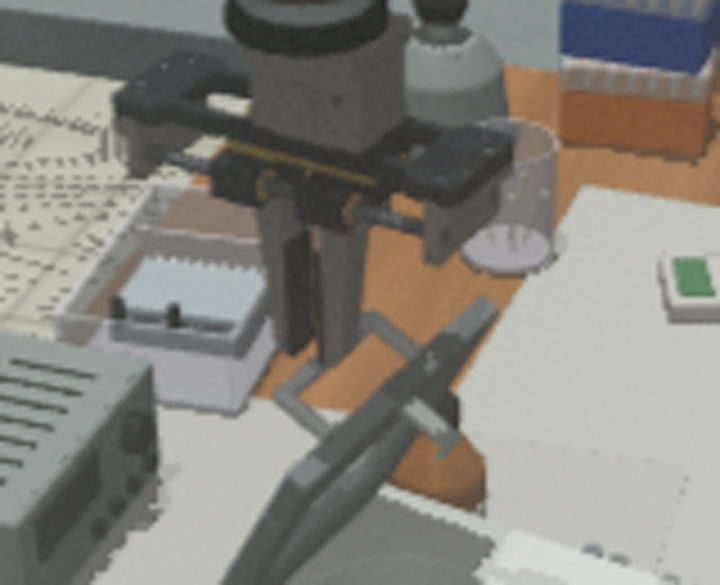

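Call:
step_arm --pt "0.15 -0.48 0.11 -0.12 0" --pt "0.15 -0.48 0.11 -0.15 0" --pt "0.15 -0.47 0.11 -0.18 0" --pt "0.15 -0.46 0.11 -0.2 0" --pt "0.15 -0.46 0.1 -0.22 0"

```text
clock: 16.4
tool_pos: [600.2, 107.5, 230.8]
ee_rot: [179.9, -0.0, 77.2]
wrist_force: [-6.9, 0.2, 12.7]
grip_width: 14.1
```

Call:
step_arm --pt "0.15 -0.45 0.1 -0.24 0" --pt "0.15 -0.44 0.1 -0.25 0" --pt "0.15 -0.43 0.1 -0.27 0" --pt "0.15 -0.42 0.1 -0.3 0" --pt "0.15 -0.41 0.09 -0.31 0"

```text
clock: 16.82
tool_pos: [577.2, 112.9, 218.2]
ee_rot: [-179.9, -0.0, 77.3]
wrist_force: [-15.0, 2.3, 21.3]
grip_width: 14.0
```

```bash
python3 look.py a3 wrist side
```

```text
16.8167 [577.19317266 112.93377186 218.19676551] [-14.9917659    2.27829753  21.26667283] 14.0451070252688
```

View pics/a3_side.png

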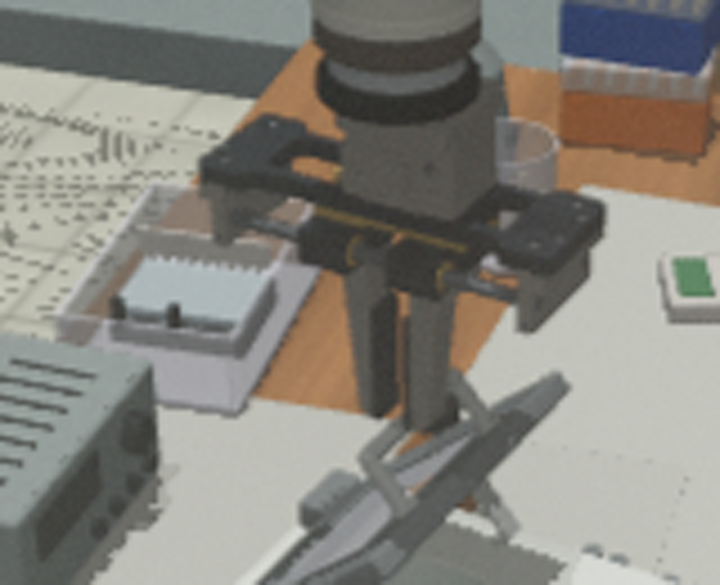

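View pics/a3_wrist.png

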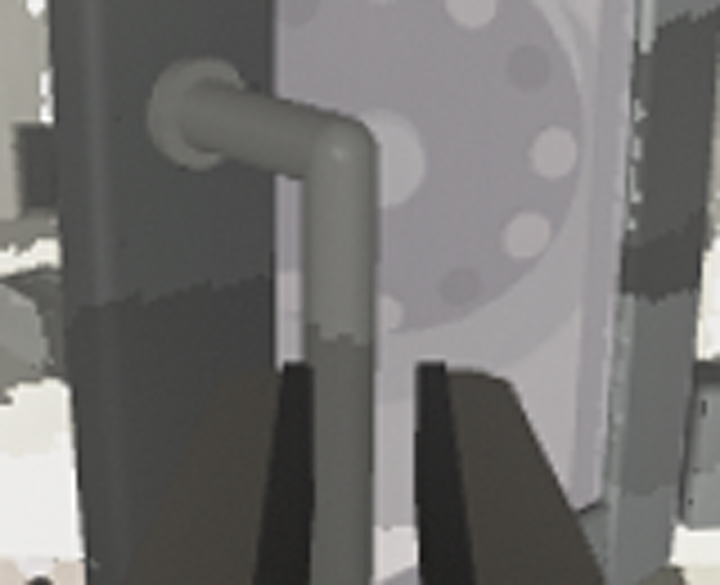

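Call:
step_arm --pt "0.15 -0.45 0.1 -0.2 0" --pt "0.15 -0.45 0.1 -0.2 0" --pt "0.15 -0.42 0.09 -0.3 0"

```text
clock: 17.17
tool_pos: [564.1, 115.9, 209.2]
ee_rot: [-179.9, -0.0, 77.3]
wrist_force: [-9.1, 2.4, 9.8]
grip_width: 14.0
```

```bash
python3 look.py a4 wrist
```

```text
17.1667 [564.10049903 115.94224161 209.1947006 ] [-9.08763447  2.39378526  9.82301631] 13.956763035236056
```

View pics/a4_wrist.png

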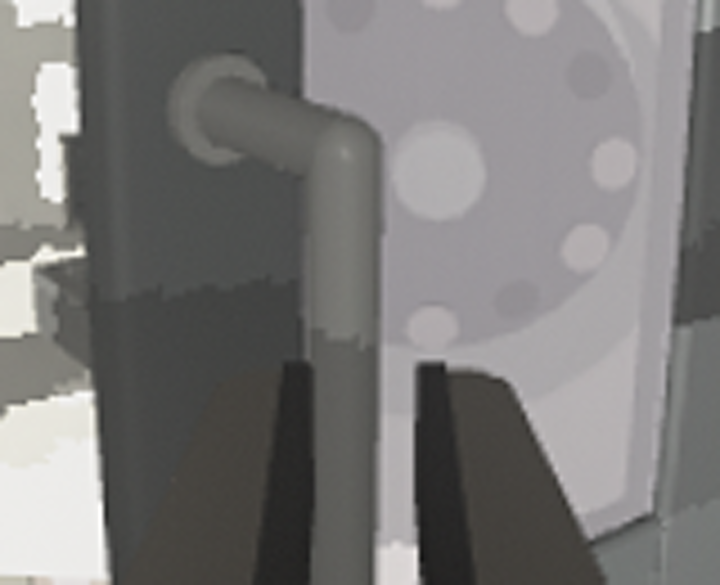

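Call:
step_arm --pt "0.15 0 0 -0.2 0" --pt "0.15 0 0 -0.2 0" --pt "0.15 0 0 0 0"

```text
clock: 17.47
tool_pos: [561.1, 116.7, 206.2]
ee_rot: [-179.4, 0.0, 77.3]
wrist_force: [-21.3, 3.3, 23.0]
grip_width: 14.0
```

```bash
python3 look.py a5 wrist
```

```text
17.4667 [561.11352253 116.71857641 206.17621748] [-21.31314621   3.34618531  22.96529745] 13.966382374157712
```

View pics/a5_wrist.png

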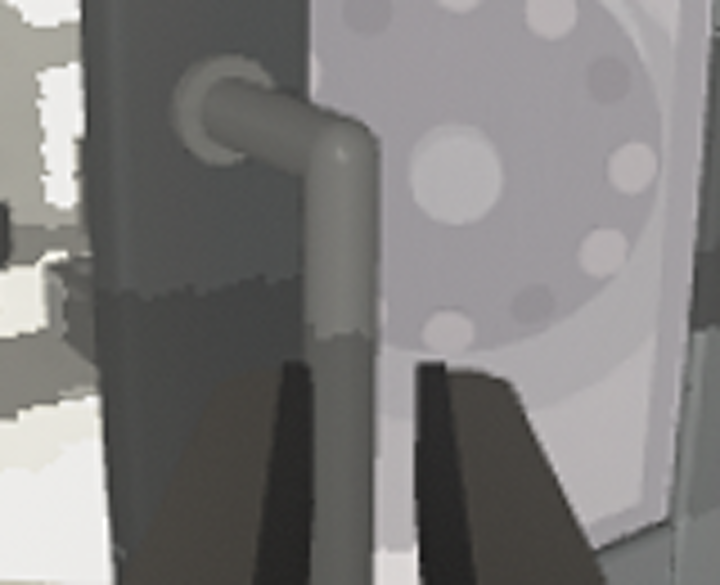

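Call:
step_arm --pt "0.15 -0.1 0.02 0.3 0" --pt "0.15 -0.4 0.09 -0.3 0" --pt "0.15 -0.4 0.09 -0.3 0" --pt "0.15 -0.4 0.09 -0.3 0"

```text
clock: 17.85
tool_pos: [551.1, 118.9, 197.8]
ee_rot: [-179.8, -0.0, 77.3]
wrist_force: [-5.0, 2.4, 2.1]
grip_width: 13.7
```

Call:
step_arm --pt "0.15 -0.4 0.09 -0.33 0" --pt "0.15 -0.38 0.08 -0.33 0" --pt "0.15 -0.36 0.08 -0.33 0"

```text
clock: 18.1
tool_pos: [540.5, 120.7, 186.9]
ee_rot: [-179.9, -0.0, 77.2]
wrist_force: [-1.7, 1.2, -0.7]
grip_width: 14.0
```

```bash
python3 look.py a6 wrist side
```

```text
18.1 [540.54694058 120.74702252 186.89918319] [-1.68954551  1.22444434 -0.73520866] 13.993989238703241
```

View pics/a6_wrist.png

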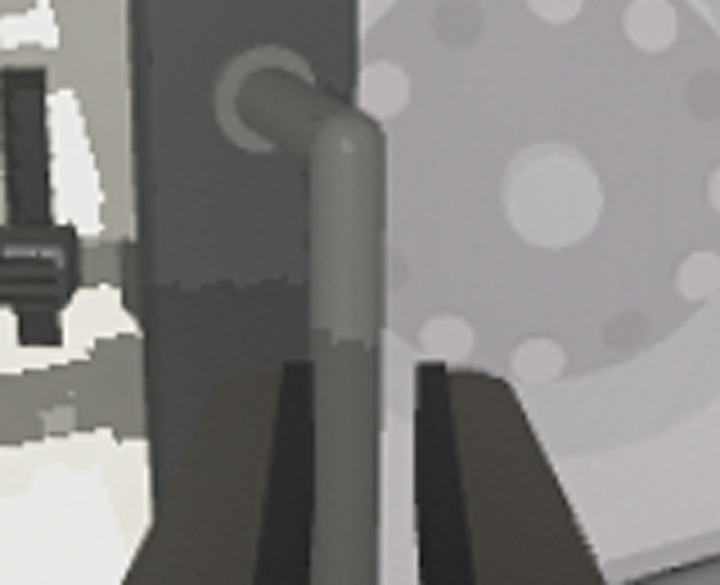

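View pics/a6_side.png

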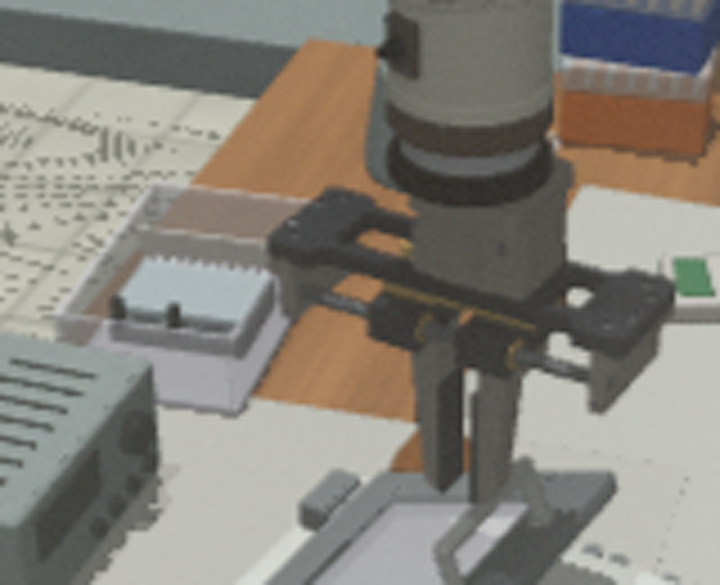

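Call:
step_arm --pt "0.15 -0.1 0.02 -0.2 0" --pt "0.15 -0.1 0.02 -0.2 0" --pt "0.15 0 0 0 0"

```text
clock: 18.45
tool_pos: [539.4, 120.7, 183.6]
ee_rot: [180.0, 0.0, 77.2]
wrist_force: [-0.9, 0.6, -0.2]
grip_width: 13.5
```

```bash
python3 look.py a7 wrist
```

```text
18.45 [539.37428147 120.67634002 183.60112802] [-0.89099334  0.6135703  -0.21378982] 13.451340832186318
```

View pics/a7_wrist.png

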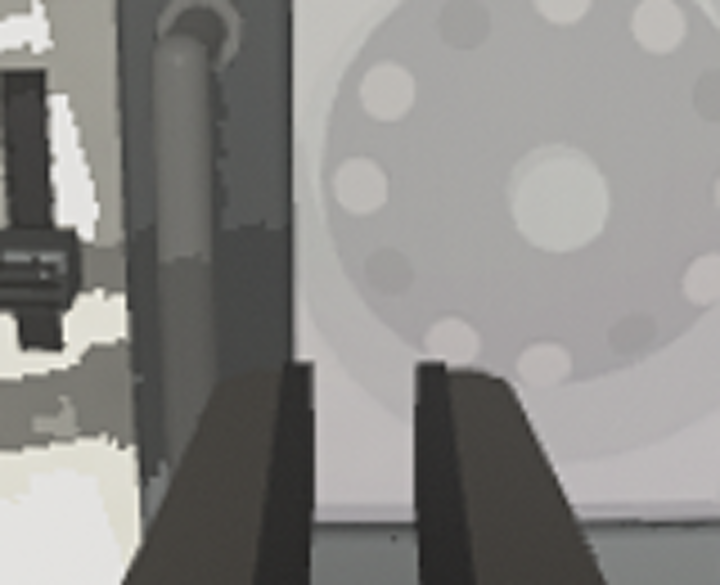

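Call:
step_arm --pt "0.25 -1.5 0.37 0 0" --pt "0.25 -1.5 0.36 0 0" --pt "0.25 0 0 -1.5 0" --pt "0.25 0 0 -1.5 0" --pt "0.25 0 0 0 0"

```text
clock: 18.92
tool_pos: [507.4, 128.1, 151.2]
ee_rot: [-179.8, 0.1, 77.2]
wrist_force: [-1.5, -0.6, -0.8]
grip_width: 23.2
```

Call:
step_arm --pt "0.25 0 0 0 0" --pt "0.25 0 0 0 0"

```text
clock: 19.08
tool_pos: [509.9, 128.1, 154.6]
ee_rot: [179.9, -0.0, 77.2]
wrist_force: [0.9, -0.8, -0.1]
grip_width: 22.8
```

```bash
python3 look.py b1 wrist
```

```text
19.0833 [509.85616731 128.11439894 154.64829706] [ 0.94234617 -0.75445134 -0.09149835] 22.791275833953573
```

View pics/b1_wrist.png

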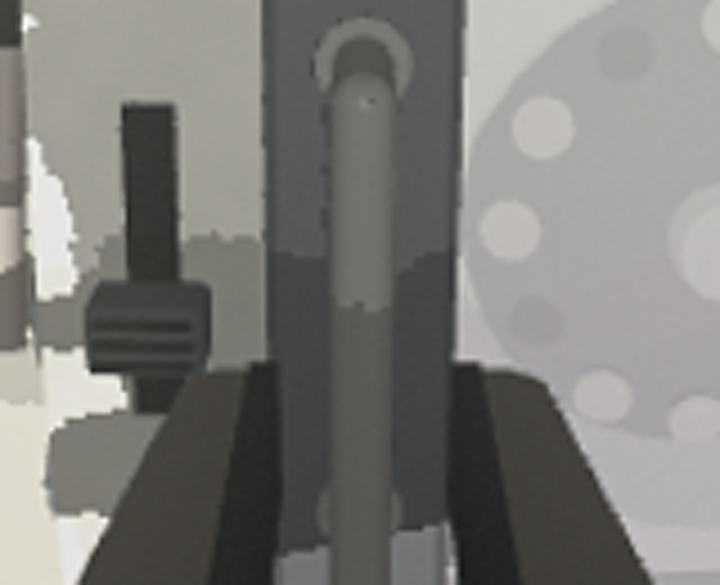

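Call:
step_arm --pt "0.22 0 0 -1 0" --pt "0.18 0 0 -1.2 0" --pt "0.15 0 0 -1.2 0" --pt "0.13 0 0 0 0" --pt "0.13 0 0 0 0"

```text
clock: 19.55
tool_pos: [508.4, 128.1, 118.5]
ee_rot: [-179.9, 0.0, 77.2]
wrist_force: [-0.2, -0.5, 0.4]
grip_width: 11.6
```

Call:
step_arm --pt "0.118 0 0 0 0" --pt "0.118 0 0 0 0" --pt "0.112 0 0 0 0" --pt "0.112 0 0 0 0"

```text
clock: 19.88
tool_pos: [509.3, 128.2, 120.2]
ee_rot: [180.0, -0.0, 77.2]
wrist_force: [-0.8, 0.9, 0.1]
grip_width: 9.9
```

```bash
python3 look.py b2 wrist
```

```text
19.8833 [509.31840785 128.2289955  120.16699298] [-0.76349679  0.93820038  0.08155304] 9.938602679201496
```

View pics/b2_wrist.png

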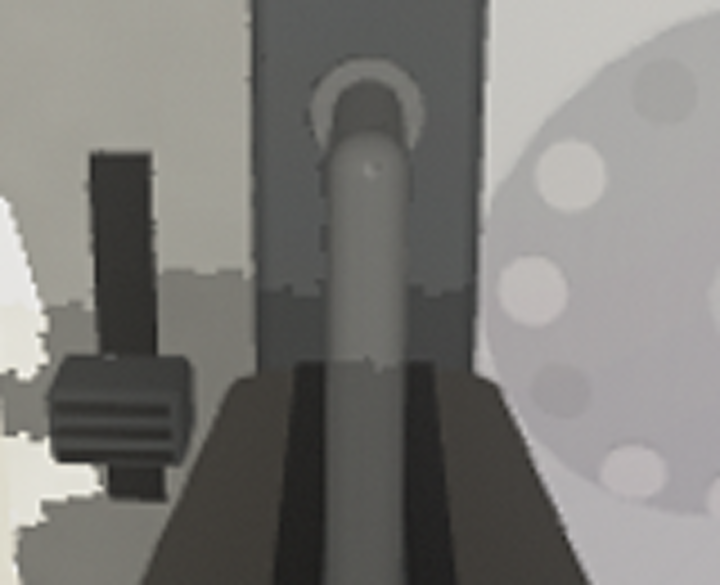

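Call:
step_arm --pt "0.106 0 0 0 0" --pt "0.106 0 0 0 0" --pt "0.103 0 0 0 0" --pt "0.103 0 0 0 0"

```text
clock: 20.27
tool_pos: [509.5, 128.2, 120.1]
ee_rot: [180.0, -0.0, 77.2]
wrist_force: [-0.7, -0.3, 1.3]
grip_width: 9.9
```

Call:
step_arm --pt "0.1 0 0 0 0" --pt "0.1 0 0 0 0"

```text
clock: 20.43
tool_pos: [509.5, 128.2, 120.1]
ee_rot: [180.0, -0.0, 77.2]
wrist_force: [0.6, -0.4, 2.0]
grip_width: 9.2
```

Call:
step_arm --pt "0.1 0 0 0 0"

```text
clock: 20.52
tool_pos: [509.5, 128.2, 120.1]
ee_rot: [180.0, -0.0, 77.2]
wrist_force: [1.1, -0.3, 2.6]
grip_width: 9.6
```

Call:
step_arm --pt "0.1 0 0 0 0"

```text
clock: 20.6
tool_pos: [509.5, 128.2, 120.1]
ee_rot: [180.0, -0.0, 77.2]
wrist_force: [1.2, -0.2, 2.9]
grip_width: 9.2
```

```bash
cat > arc.py <<'E'
import numpy as np
S=np.array([509.5,128.2,120.1])
def p(t):
    a=np.radians(15.42+t);dx=145-150.4*np.cos(a);return S+[.9754*dx,-.2204*dx,150.4*np.sin(a)-40]
def inv(q):
    d=np.array(q)-S;mx=.9754*d[0]-.2204*d[1];a=np.degrees(np.arctan2(d[2]+40,145-mx));return a-15.42,np.hypot(d[2]+40,145-mx)
if __name__=="__main__":
    pr=p(0)
    for t in [1,2,3,4]+list(range(6,67,2)):
        q=p(t);print(t,q.round(1),((q-pr)/10).round(2));pr=q
E
python3 arc.py
```

```text
1 [510.2 128.  122.6] [ 0.07 -0.02  0.25]
2 [511.  127.9 125.1] [ 0.07 -0.02  0.25]
3 [511.7 127.7 127.6] [ 0.08 -0.02  0.25]
4 [512.6 127.5 130.1] [ 0.08 -0.02  0.25]
6 [514.4 127.1 135. ] [ 0.18 -0.04  0.49]
8 [516.3 126.7 139.9] [ 0.2  -0.04  0.49]
10 [518.4 126.2 144.7] [ 0.21 -0.05  0.48]
12 [520.7 125.7 149.4] [ 0.23 -0.05  0.47]
14 [523.2 125.1 154. ] [ 0.24 -0.06  0.46]
16 [525.7 124.5 158.5] [ 0.26 -0.06  0.45]
18 [528.5 123.9 162.9] [ 0.27 -0.06  0.44]
20 [531.4 123.3 167.3] [ 0.29 -0.07  0.43]
22 [534.4 122.6 171.5] [ 0.3  -0.07  0.42]
24 [537.6 121.8 175.6] [ 0.32 -0.07  0.41]
26 [540.9 121.1 179.6] [ 0.33 -0.08  0.4 ]
28 [544.4 120.3 183.5] [ 0.35 -0.08  0.39]
30 [548.  119.5 187.2] [ 0.36 -0.08  0.37]
32 [551.7 118.7 190.8] [ 0.37 -0.08  0.36]
34 [555.5 117.8 194.3] [ 0.38 -0.09  0.35]
36 [559.4 116.9 197.7] [ 0.39 -0.09  0.33]
38 [563.5 116.  200.9] [ 0.41 -0.09  0.32]
40 [567.7 115.1 203.9] [ 0.42 -0.09  0.31]
42 [571.9 114.1 206.8] [ 0.43 -0.1   0.29]
44 [576.3 113.1 209.6] [ 0.44 -0.1   0.27]
46 [580.8 112.1 212.2] [ 0.45 -0.1   0.26]
48 [585.3 111.1 214.6] [ 0.45 -0.1   0.24]
50 [589.9 110.  216.9] [ 0.46 -0.1   0.23]
52 [594.6 109.  219. ] [ 0.47 -0.11  0.21]
54 [599.4 107.9 220.9] [ 0.48 -0.11  0.19]
56 [604.2 106.8 222.7] [ 0.48 -0.11  0.18]
58 [609.1 105.7 224.2] [ 0.49 -0.11  0.16]
60 [614.  104.6 225.7] [ 0.49 -0.11  0.14]
62 [619.  103.5 226.9] [ 0.5  -0.11  0.12]
64 [624.  102.3 227.9] [ 0.5  -0.11  0.11]
66 [629.  101.2 228.8] [ 0.5  -0.11  0.09]
```

Call:
step_arm --pt "0.1 0.07 -0.02 0.25 0" --pt "0.1 0.07 -0.02 0.25 0" --pt "0.1 0 0 0 0"

```text
clock: 20.85
tool_pos: [510.7, 127.8, 124.7]
ee_rot: [-180.0, -0.0, 77.2]
wrist_force: [4.2, 0.4, -3.6]
grip_width: 9.5
```

Call:
step_arm --pt "0.1 0.04 -0.01 0.13 0" --pt "0.1 0.04 -0.01 0.12 0" --pt "0.1 0 0 0 0"

```text
clock: 21.1
tool_pos: [511.5, 127.7, 127.3]
ee_rot: [-180.0, -0.0, 77.2]
wrist_force: [3.8, 1.9, -4.1]
grip_width: 9.1
```

Call:
step_arm --pt "0.1 0.08 -0.02 0.25 0" --pt "0.1 0 0 0 0"

```text
clock: 21.27
tool_pos: [512.3, 127.4, 130.0]
ee_rot: [180.0, -0.0, 77.2]
wrist_force: [3.8, 2.3, -3.7]
grip_width: 9.0
```

Call:
step_arm --pt "0.1 0.22 -0.04 0.48 0" --pt "0.1 0.21 -0.03 0.49 0" --pt "0.1 0.21 -0.05 0.48 0" --pt "0.1 0.23 -0.05 0.47 0" --pt "0.1 0 0 0 0"

```text
clock: 21.68
tool_pos: [520.5, 125.5, 150.1]
ee_rot: [-179.9, 0.0, 77.2]
wrist_force: [-3.5, 0.4, -0.4]
grip_width: 9.0
```

```bash
python3 look.py b3 wrist; python3 -c "
from arc import *
from station import env
print(inv(env.read_state()['tool_pos']))"
```

```text
21.6833 [520.52862356 125.54625919 150.10413351] [-3.48771944  0.35874988 -0.4225599 ] 8.956193496542603
(np.float64(11.959695051055137), np.float64(150.89060546737227))
```

View pics/b3_wrist.png

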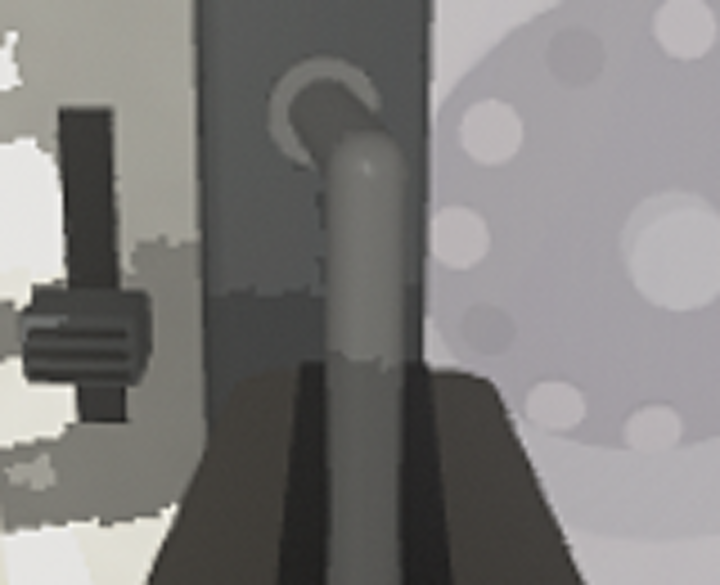

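Call:
step_arm --pt "0.1 0.22 -0.06 0.46 0" --pt "0.1 0.25 -0.06 0.45 0" --pt "0.1 0.26 -0.06 0.44 0" --pt "0.1 0.28 -0.07 0.43 0" --pt "0.1 0 0 0 0"

```text
clock: 22.15
tool_pos: [531.0, 123.1, 168.3]
ee_rot: [-180.0, 0.0, 77.2]
wrist_force: [-6.0, -0.3, 1.9]
grip_width: 9.5
```

```bash
python3 -c "
from arc import *
from station import env
print(inv(env.read_state()['tool_pos']))"
```

```text
(np.float64(20.23447636646764), np.float64(151.3095431887573))
```

Call:
step_arm --pt "0.1 0.26 -0.06 0.44 0" --pt "0.1 0.29 -0.07 0.43 0" --pt "0.1 0.32 -0.07 0.4 0" --pt "0.1 0.34 -0.08 0.39 0" --pt "0.1 0 0 0 0"

```text
clock: 22.57
tool_pos: [544.0, 120.1, 185.3]
ee_rot: [179.9, 0.0, 77.2]
wrist_force: [-5.7, 1.0, 2.3]
grip_width: 9.3
```

```bash
python3 -c "
from arc import *
from station import env
print(inv(env.read_state()['tool_pos']))"; python3 look.py b4 wrist
```

```text
(np.float64(28.416559568412403), np.float64(151.88124196643463))
22.5667 [543.9993107  120.05738403 185.29349149] [-5.67377551  0.98637684  2.34030112] 9.326683006413294
```

View pics/b4_wrist.png

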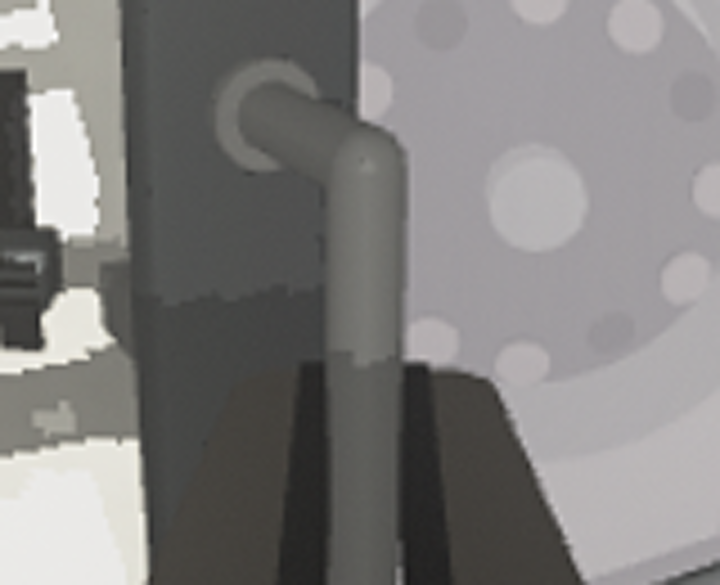

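Call:
step_arm --pt "0.1 0.31 -0.07 0.37 0" --pt "0.1 0.34 -0.08 0.36 0" --pt "0.1 0.37 -0.08 0.35 0" --pt "0.1 0.39 -0.09 0.33 0" --pt "0.1 0 0 0 0"

```text
clock: 23.03
tool_pos: [558.5, 116.7, 199.7]
ee_rot: [179.9, 0.0, 77.2]
wrist_force: [-5.2, -0.6, 3.6]
grip_width: 9.0
```

```bash
python3 -c "
from arc import *
from station import env
print(inv(env.read_state()['tool_pos']))"; python3 look.py b5 wrist
```

```text
(np.float64(36.207041102735964), np.float64(152.56140204925848))
23.0333 [558.46161947 116.69320134 199.70608338] [-5.18778829 -0.63732159  3.63159919] 9.032637303436895
```

View pics/b5_wrist.png

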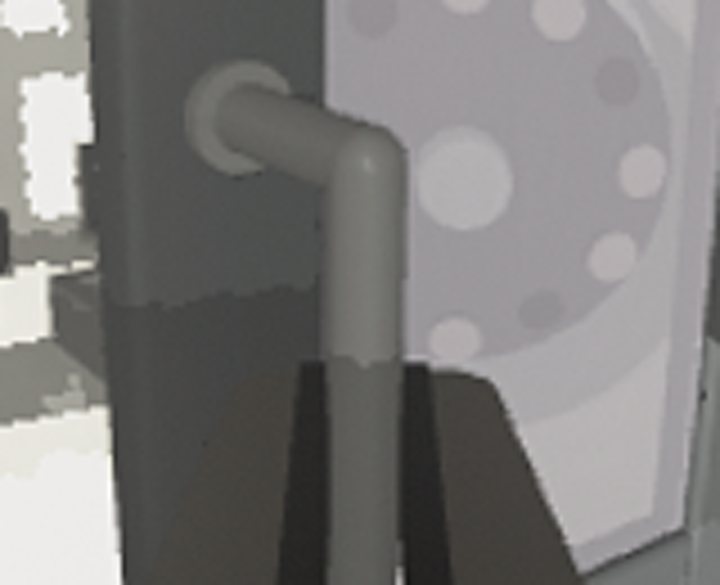

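Call:
step_arm --pt "0.1 0.38 -0.09 0.33 0" --pt "0.1 0.4 -0.09 0.31 0" --pt "0.1 0.42 -0.1 0.29 0" --pt "0.1 0.43 -0.1 0.27 0" --pt "0.1 0 0 0 0"

```text
clock: 23.5
tool_pos: [575.1, 112.7, 212.3]
ee_rot: [179.8, 0.0, 77.2]
wrist_force: [-6.0, -0.4, 5.5]
grip_width: 8.9
```

```bash
python3 -c "
from arc import *
from station import env
print(inv(env.read_state()['tool_pos']))"; python3 look.py b6 wrist
```

```text
(np.float64(44.1675082182047), np.float64(153.24220630655572))
23.5 [575.13321671 112.74258185 212.25658777] [-5.97108889 -0.41296717  5.47798943] 8.883391813014264
```

View pics/b6_wrist.png

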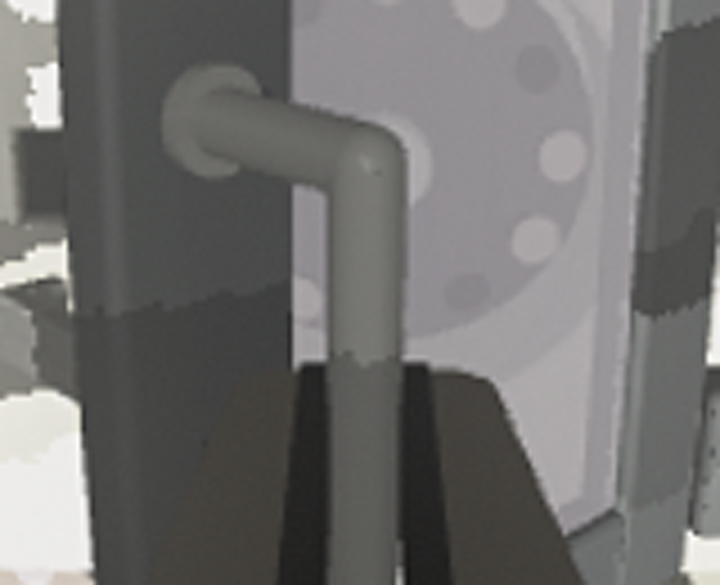

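Call:
step_arm --pt "0.1 0.42 -0.09 0.28 0" --pt "0.1 0.44 -0.1 0.25 0" --pt "0.1 0.46 -0.1 0.23 0" --pt "0.1 0.47 -0.11 0.2 0" --pt "0.1 0 0 0 0"

```text
clock: 23.97
tool_pos: [593.4, 108.5, 221.6]
ee_rot: [179.8, 0.0, 77.2]
wrist_force: [-4.4, -1.3, 5.9]
grip_width: 9.4
```

```bash
python3 -c "
from arc import *
from station import env
print(inv(env.read_state()['tool_pos']))"; python3 look.py b7 wrist
```

```text
(np.float64(52.00376979347378), np.float64(153.28636738006733))
23.9667 [593.38342319 108.54669066 221.63996665] [-4.42117618 -1.26256258  5.94250992] 9.400730587262437
```

View pics/b7_wrist.png

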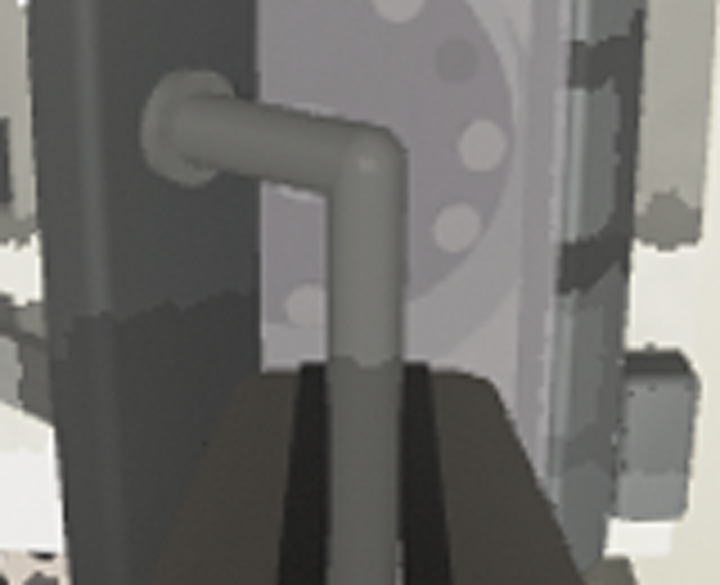

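Call:
step_arm --pt "0.1 0.47 -0.11 0.2 0" --pt "0.1 0.47 -0.11 0.18 0" --pt "0.1 0.48 -0.11 0.16 0" --pt "0.1 0.49 -0.11 0.14 0" --pt "0.1 0 0 0 0"

```text
clock: 24.43
tool_pos: [612.5, 104.1, 227.8]
ee_rot: [179.8, 0.0, 77.2]
wrist_force: [-3.5, -1.9, 4.8]
grip_width: 9.5
```

```bash
python3 -c "
from arc import *
from station import env
print(inv(env.read_state()['tool_pos']))"; python3 look.py b8 wrist side
```

```text
(np.float64(59.70933916499543), np.float64(152.77534471009366))
24.4333 [612.50697409 104.06637028 227.75853501] [-3.5413144  -1.90762879  4.7757033 ] 9.490607339379503
```

View pics/b8_wrist.png

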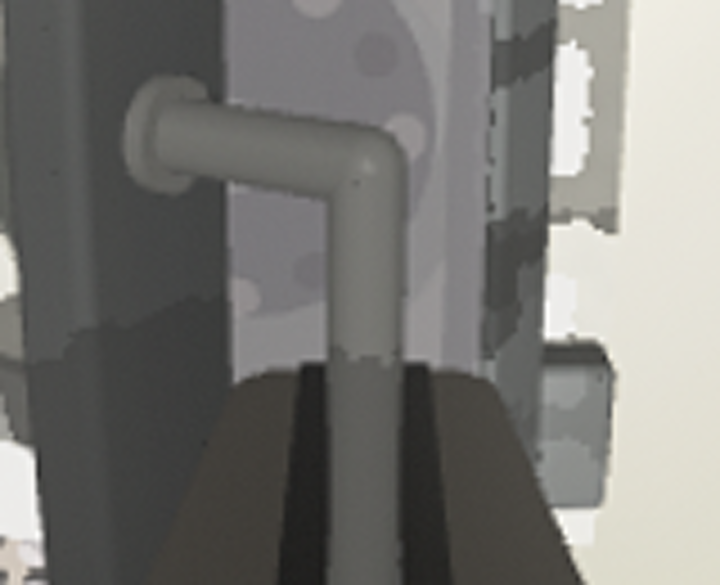

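View pics/b8_side.png

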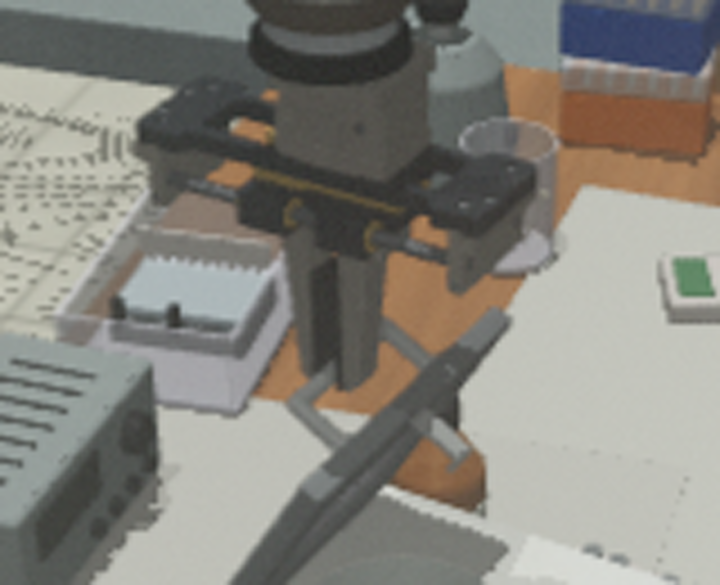

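Call:
step_arm --pt "0.1 0.48 -0.11 0.12 0" --pt "0.1 0.49 -0.11 0.1 0" --pt "0.1 0.4 -0.09 0.07 0" --pt "0.1 0 0 0 0" --pt "0.1 0 0 0 0"

```text
clock: 24.95
tool_pos: [625.9, 100.9, 230.3]
ee_rot: [179.8, 0.0, 77.2]
wrist_force: [-2.5, -2.4, 4.4]
grip_width: 9.4
```

Call:
step_arm --pt "0.1 0 0 0 0" --pt "0.1 0 0 0 0" --pt "0.1 0 0 0 0"

```text
clock: 25.2
tool_pos: [625.7, 101.0, 230.3]
ee_rot: [179.8, 0.0, 77.2]
wrist_force: [-3.5, -1.9, 4.6]
grip_width: 9.5
```

```bash
python3 -c "
from arc import *
from station import env
print(inv(env.read_state()['tool_pos']))"; python3 look.py b9 wrist side; python3 - <<'E'
from h import *
cv2.imwrite("pics/b9_scene.png",env.get_image("scene")[:,:,::-1])
E
```

```text
(np.float64(64.89686893596603), np.float64(152.37578473021918))
25.2 [625.72599642 100.96005607 230.30489192] [-3.46473173 -1.86753564  4.60234188] 9.546149525798036
```

View pics/b9_wrist.png

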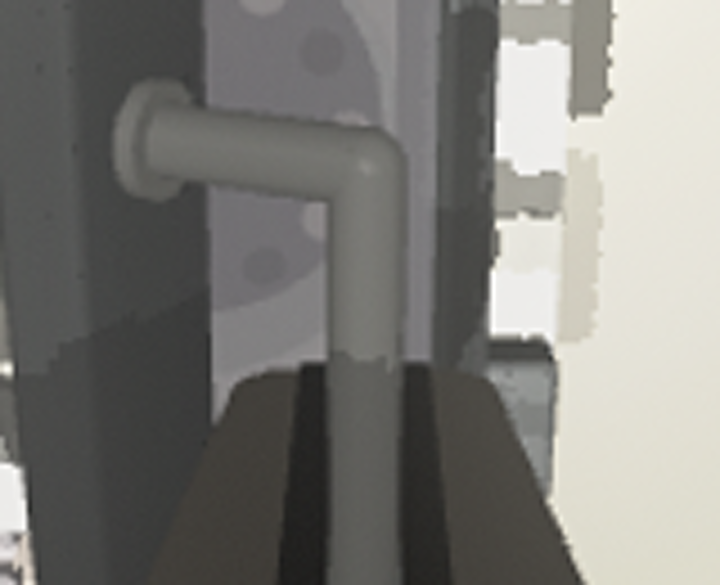

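View pics/b9_side.png

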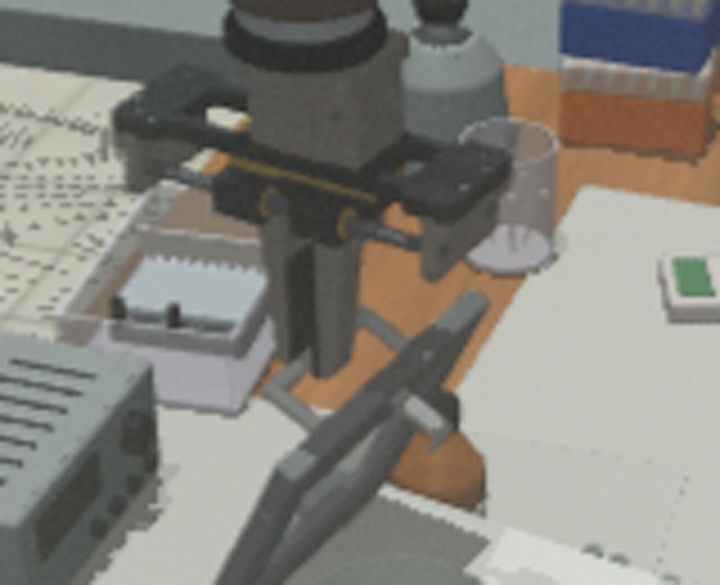

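View pics/b9_scene.png

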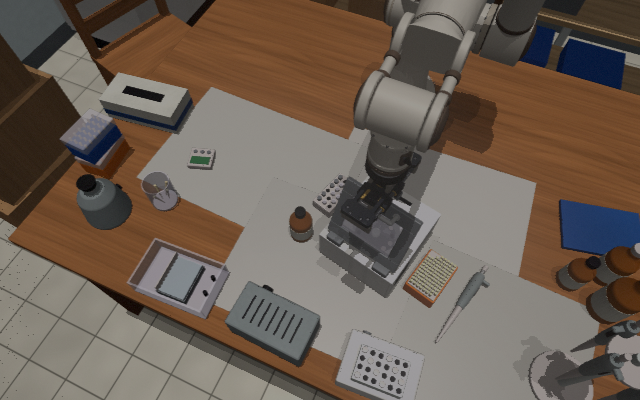

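```bash
python3 - <<'E'
from h import *
c=env.calibration("side");a=np.radians(-12.75);X=np.array([np.cos(a),np.sin(a),0]);Y=np.array([-np.sin(a),np.cos(a),0])
O=np.array([509,128.3,0])+53*X; 
for n,u,v,ym in(("L",282,465,95),("L2",300,478,95),("R",480,296,-95)):
    o,d=ray(c,215+(u+.5)/4.5-.5,100+(v+.5)/4.5-.5)
    p=o+d*(ym-(o-O)@Y)/(d@Y); xm=(p-O)@X; dx,dz=92-xm,p[2]-118
    print(n,p.round(1),np.degrees(np.arctan2(dz,dx)),np.hypot(dx,dz))
E
```

```text
L [605.5 203.9 271.7] 66.26573698846494 167.89443089560336
L2 [596.  206.  267.7] 62.691498393306475 168.47916897500244
R [562.6  18.8 264.3] 64.90792591748489 161.58641975353498
```

```bash
python3 - <<'E'
from h import *
s=env.read_state();print(s["clock"],s["tool_pos"],s["wrist_force"],s["grip_width"],np.abs(s["dq"]).max())
print(env.hand_in())
E
```

```text
25.35 [625.73605056 100.93796568 230.35721101] [-3.11456378 -2.26572821  5.48137184] 9.36466466510085 0.051660968905472796
the job is handed in; nothing more can be done
None
```

The lid is open at about 65° and held by its handle. I handed the job in at 25.4 s of the 64 s allowed.

- **Tug:** I gripped the bar lightly and pulled it up. It rose past its 5 mm of play with only 3–4 N at the wrist, so the lid was not caught. I therefore did not touch the thumb slide.
- **Finger offset:** My first close missed the bar. The visible fingertips sit about 20 mm above the reported tool point, so I corrected the grasp height from the images.
- **First lift failed:** The tool drifted off the arc and the bar slipped to the fingertips near 60°. While I tried to recover it, the fingertip pressed on the lid with up to about 31 N. I lowered the lid to about 27°, where it came loose and fell shut.
- **Second lift:** I gripped about 5 mm deeper and a little tighter. The second tug showed the lid still free, and the bar stayed steady in the fingers all the way up.

**Last checks:**
- The tool position gives a lid angle of 64.9°; the lid corners in the side picture give 63–66°.
- The arm was at rest, the gripper opening read 9.4 mm on the 10 mm bar, and the wrist force was about 7 N.
- In the last pictures the tip box, rack, pipette, bottle, beaker and timer looked unmoved; I did not measure them. The marker was hidden behind the arm and could not be checked.
- Finger squeeze on the bar cannot be measured directly, so I kept it low by limiting how far the gripper closed.

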